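Unstack the tube blocks and load the thermal docks

ROBOT

A 6-joint arm with a two-finger parallel gripper is mounted at the origin on the work surface. World frame = base frame: x ahead of the robot, y to its left, z up, the work surface at z = 0. Lengths are in m, angles in rad, forces in N, time in s.
With the tool pointing down it reaches from about 0.35 to 0.975 m from the base axis. Payload 4.9 kg.
Tool frame: the origin (TCP) lies at the very end of the fingers, on their centre line; the grasp point (between the pads) lies 19 mm behind it; y points along the fingers, z is the direction in which the jaws open and shut, and the axes are right-handed (so a half turn about y gives the same grasp; the last joint's range is limited). The gripper opens to 85 mm and grips with 20 to 120 N. Pads are 22 mm wide; open, the fingers measure 114 mm over their backs; the gripper's body (76 mm by 85 mm) begins 54 mm behind the grasp point. The pads swing forward as they close: fully open they stand 13 mm farther back than shut.
Start: joints at [1.175, 0.053, 1.613, -0, 1.476, -0.119], TCP at [0.171, 0.601, 0.231] pointing down, gripper open.
Joint ranges: [-3.01, 3.01], [-1.01, 2.22], [0.06, 2.58], [-1.02, 4.17], [0.09, 2.62], [-3.14, 3.14]. Speed limits (rad/s): [2.57, 2.57, 3.14, 3.14, 3.14, 3.14].

INTERFACE

Orientations are given as a rotation vector (axis times angle).
In Python, from station import monitor, viewer, ticket gives the robot as it stands.
- The arm moves only by the tool servo_tool, never from a script. Its argument "commands" is one flat list of numbers, 7 for each row, row after row: the turn, a rotation vector about the tool's x, y, z in rad, then the shift along the tool's x, y, z in cm, then the opening, from 0 (shut) to 1 (fully open). In form: [rx, ry, rz, dx, dy, dz, claw, rx, ry, rz, dx, dy, dz, claw, ...]. A call has 1 to 20 rows; each row shifts and turns the pose as measured when the row begins, along the tool's axes as they then stand; what a row does not reach is not made up. A row lasts 1/10 s, in which the tool goes at most 50 mm and 8.59 degrees, less where a joint would pass 70% of its speed; a pose out of reach is approached as far as the arm can. A call is refused whole if a number of a shift passes 5 or a number of a turn 0.15, either way. A call with a gripper value outside its range is refused whole. The fingers move at their own pace and stop on an object; "grip_force" is the grip in N (left out, the last holds). Time passes only in rows, so rows that do not move let the fingers close. It gives the time, the measured TCP pose, the force and the opening at its end, in the units of the state.
- monitor.get_obs(): the state, without advancing time (a new reading comes with each control period).
- viewer.get_image(name): name is "scene" or "top" or "wrist"; returns a dict with "frame" (400x640x3 uint8, red, green, blue), "depth" (400x640 float32, m along the optical axis (not along the pixel's ray), 0 where there is no reading), "camera_matrix" (3x3 intrinsics, pixels), "dist_coeffs" ([k1, k2, p1, p2, k3] as OpenCV has them; the pictures are not rectified), "cam_to_world" (4x4, takes a point from camera to world coordinates). Camera axes: x right, y down, z forward; pixel columns grow to the right and rows downward; lengths in m; the calibration is good to about 2 mm. A picture is of the moment at which its call begins.
- ticket.finish_job(): hands the job in, once; it reports no verdict.
The state is a dict: "t": time; "q": joint angles; "dq": joint speeds; "effort": joint torques, N m; "tool_pos": TCP position; "tool_rot": TCP orientation; "contact_force": force on the tool from outside, world axes, zero at the start; "wrist_torque": the same for the moment, N m; "opening": finger opening in m.
Only numpy, scipy, OpenCV 4.12 (cv2) and the standard library are available. Lean on these libraries where they do the work, as an engineer would, in place of code of your own. Each camera call takes 0.05 s, during which the arm holds its last target.

TASK

Four aluminium tube blocks stand in two stacks on the lab bench: take the stacks apart and set each block flat and upright down inside the pocket of the dock that matches its outline and size (long, large round, small square, small round). Set them down gently, without dropping them, let go of all of them, and leave the beaker and the amber jar standing where they are.

Things in the scene. Friction and masses are not known exactly. Their poses are not given: they have to be found in the camera images.
- long_block: The long rectangular tube block: 56 mm along its x, 116 mm along its y, 36 mm high, about 0.42 kg, two rows of five holes. Solid aluminium with dark tube holes in its top (look only, hold it by its sides). Origin: centre of its underside; z up. At the start it stands on the bench, its y within 0.35 rad of the world's y, with one of the two small blocks on its middle.
- big_round: The large round tube block: 62 mm diameter, 36 mm high, about 0.19 kg, a circle of ten holes. Solid aluminium with dark tube holes in its top (look only, hold it by its sides). Origin: centre of its underside; z up. At the start it stands on the bench with the other small block on its middle.
- small_square: The small square tube block: 40 x 40 mm (sides along its x and y), 34 mm high, about 0.10 kg, nine holes. Solid aluminium with dark tube holes in its top (look only, hold it by its sides). Origin: centre of its underside; z up. At the start it lies on top of the large round or the long block (underside 36 mm above the bench), turned anyhow.
- small_round: The small round tube block: 40 mm diameter, 34 mm high, about 0.08 kg, one wide hole. Solid aluminium with dark tube holes in its top (look only, hold it by its sides). Origin: centre of its underside; z up. At the start it lies on top of whichever of the long and the large round block the square one is not on.
- long_dock: Dock with the long rectangular pocket, for the long block: slab 94 (x) x 150 (y) mm, pocket 72 (x) x 132 (y) mm. White plastic slab 12 mm thick, fixed to the bench, standing on the bench at any of six places; a grey lip rises 8 mm above the slab around the pocket, whose dark floor is level with the slab's top. Origin: centre of the dock's underside, so the pocket floor is 12 mm and the lip's top 20 mm above it; z up.
- big_round_dock: Dock with the large round pocket, for the large round block: slab 100 x 100 mm, pocket 78 mm diameter. White plastic slab 12 mm thick, fixed to the bench, standing on the bench at any of six places; a grey lip rises 8 mm above the slab around the pocket, whose dark floor is level with the slab's top. Origin: centre of the dock's underside, so the pocket floor is 12 mm and the lip's top 20 mm above it; z up.
- square_dock: Dock with the square pocket, for the small square block: slab 80 x 80 mm, pocket 56 x 56 mm with sides along its x and y. White plastic slab 12 mm thick, fixed to the bench, standing on the bench at any of six places; a grey lip rises 8 mm above the slab around the pocket, whose dark floor is level with the slab's top. Origin: centre of the dock's underside, so the pocket floor is 12 mm and the lip's top 20 mm above it; z up.
- small_round_dock: Dock with the small round pocket, for the small round block: slab 80 x 80 mm, pocket 56 mm diameter. White plastic slab 12 mm thick, fixed to the bench, standing on the bench at any of six places; a grey lip rises 8 mm above the slab around the pocket, whose dark floor is level with the slab's top. Origin: centre of the dock's underside, so the pocket floor is 12 mm and the lip's top 20 mm above it; z up.
- beaker: A bystander: small open glass beaker, 42 mm diameter, 50 mm high, loose on the bench near the robot's side, left of the middle. Origin: centre of its underside; z up. Leave it alone.
- jar: A bystander: small capped amber glass jar, 40 mm diameter, 50 mm high, loose on the bench near the robot's side, right of the middle. Origin: centre of its underside; z up. Leave it alone.

How it is judged:
At the end, for the whole second after the job is handed in: Each of the four blocks rests flat (within 3 mm of the pocket floor's height, tilt under 0.06 rad) in its own dock, its centre within 13 mm of the dock's centre, at rest (under 20 mm/s) and released (horizontal distance between small_square and square_dock below 0.013 m and z of small_square in the frame of square_dock between 0.009 and 0.015 m and angle between each of small_square, small_round, long_block, big_round's own z axis and vertical below 0.06 rad and linear speed of each of small_square, small_round, long_block, big_round below 0.02 m/s and horizontal distance between small_round and small_round_dock below 0.013 m and z of small_round in the frame of small_round_dock between 0.009 and 0.015 m and horizontal distance between long_block and long_dock below 0.013 m and z of long_block in the frame of long_dock between 0.009 and 0.015 m and horizontal distance between big_round and big_round_dock below 0.013 m and z of big_round in the frame of big_round_dock between 0.009 and 0.015 m); the robot touches nothing.
It fails at once if a block comes down on its dock faster than 0.8 m/s (dropped instead of set down) ((horizontal distance between small_square and square_dock below 0.04 m and z of small_square in the frame of square_dock below 0.035 m and linear speed of small_square above 0.8 m/s) or (horizontal distance between small_round and small_round_dock below 0.04 m and z of small_round in the frame of small_round_dock below 0.035 m and linear speed of small_round above 0.8 m/s) or (horizontal distance between long_block and long_dock below 0.04 m and z of long_block in the frame of long_dock below 0.035 m and linear speed of long_block above 0.8 m/s) or (horizontal distance between big_round and big_round_dock below 0.04 m and z of big_round in the frame of big_round_dock below 0.035 m and linear speed of big_round above 0.8 m/s)).
It fails at once if the beaker or the jar is moved by more than 30 mm or tipped over ((distance of beaker from where it was at the start of the episode above 0.03 m or angle between beaker's own z axis and vertical above 0.5 rad) or (distance of jar from where it was at the start of the episode above 0.03 m or angle between jar's own z axis and vertical above 0.5 rad)).
It also fails if it takes over 93 s, if anything falls off the work surface, if the arm or the gripper's body presses on something with over 40 N, if the wrist force passes 120 N, or if a joint passes its speed limit or range.

## Working session

There is one attempt and no reset: what is moved stays moved. The work goes in short steps, Python scripts to look and compute and a tool call to move; the robot and the scene stay as the last step left them, time stands still between calls to the robot, and variables do not carry over. Pictures are saved under pics/ and viewed, and the job is handed in when it is done.

Besides the shell and the picture viewer there is one more tool, called as a command line: name --argument value ..., lists and objects as JSON in quotes. servo_tool: Moves the arm, as the interface text tells. Its arguments: {"type":"object","properties":{"commands":{"type":"array","items":{"type":"number"}},"grip_force":{"type":"number"}},"required":["commands"]}

```bash
ls; mkdir -p pics
python3 - <<'E'
from station import monitor, viewer
import cv2,numpy as np
o=monitor.get_obs(); print(o)
for n in ["scene","top","wrist"]:
    d=viewer.get_image(n); cv2.imwrite(f"pics/{n}0.png",d["frame"][:,:,::-1]); np.savez(f"pics/{n}0.npz",**d)
    print(n,d["camera_matrix"],d["dist_coeffs"],np.round(d["cam_to_world"],3))
E
```

```text
pics
{'t': 0.0, 'q': array([ 1.17502432e+00,  5.33517120e-02,  1.61431226e+00, -1.82304837e-05,
        1.47598354e+00, -1.19004532e-01]), 'dq': array([ 0.00038038,  0.00059433, -0.00025207, -0.00148099, -0.0058831 ,
        0.00074358]), 'effort': array([ 1.72710534e-04, -3.93683374e+01, -3.70178139e+01, -9.22297477e-05,
        7.12513283e-03, -2.86367538e-05]), 'tool_pos': array([0.17054357, 0.60063022, 0.2300553 ]), 'tool_rot': array([-1.5618512 ,  0.21770342, -0.21690705]), 'contact_force': array([-0.63624167,  0.03086994, -0.12422606]), 'wrist_torque': array([ 0.00657479, -0.01729788,  0.0524528 ]), 'opening': 0.08548336690060072}
scene [[466.46279688   0.         324.38072381]
 [  0.         466.46279688 203.102291  ]
 [  0.           0.           1.        ]] [-0.0021318  0.         0.         0.         0.       ] [[ 0.111  0.819 -0.562  1.107]
 [ 0.994 -0.095  0.058 -0.031]
 [-0.006 -0.565 -0.825  0.845]
 [ 0.     0.     0.     1.   ]]
top [[468.47580577   0.         320.16928177]
 [  0.         468.47580577 204.73213918]
 [  0.           0.           1.        ]] [0.00885767 0.         0.         0.         0.        ] [[ 0.007 -0.991  0.134  0.387]
 [-1.    -0.005  0.013  0.007]
 [-0.012 -0.135 -0.991  1.276]
 [ 0.     0.     0.     1.   ]]
wrist [[291.21679277   0.         318.37895845]
 [  0.         291.21679277 195.6844837 ]
 [  0.           0.           1.        ]] [-0.04623025  0.          0.          0.          0.        ] [[ 0.273  0.923  0.271  0.102]
 [ 0.962 -0.262 -0.078  0.621]
 [-0.002  0.282 -0.96   0.373]
 [ 0.     0.     0.     1.   ]]
```

View pics/top0.png

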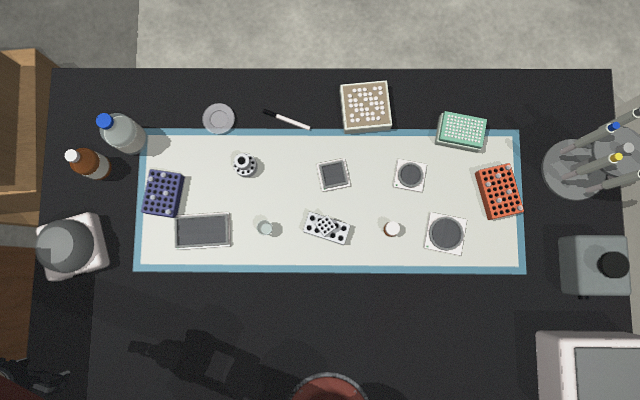

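View pics/scene0.png

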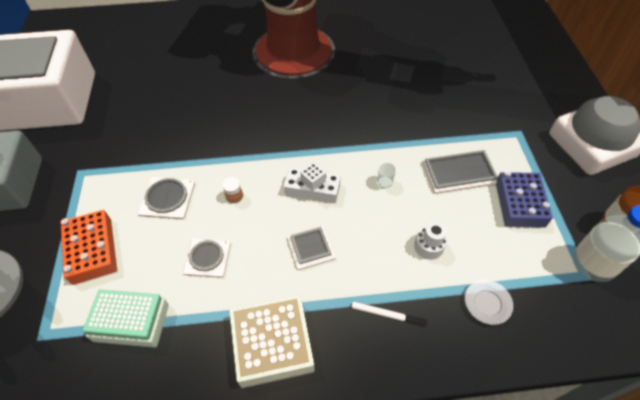

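View pics/wrist0.png

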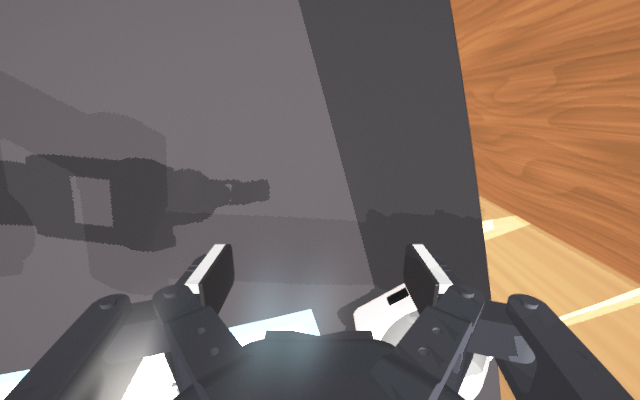

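The top view shows the stacks at (327,227), which is the long block with the square on it, and (245,165), the large round with the small round. The docks are long (203,231), square (334,175), small round (410,175) and large round (445,233). The beaker is at (265,228) and the jar at (392,229). The scene view agrees.

```bash
cat > h.py <<'E'
import numpy as np,cv2
def cloud(d):
    h,w=d["depth"].shape; v,u=np.mgrid[0:h,0:w]
    p=cv2.undistortPoints(np.stack([u.ravel(),v.ravel()],1).astype(np.float64)[:,None],d["camera_matrix"],d["dist_coeffs"])[:,0]
    z=d["depth"].ravel().astype(float); P=np.c_[p*z[:,None],z,]
    T=d["cam_to_world"]; W=P@T[:3,:3].T+T[:3,3]; W[z<=0]=np.nan
    return W.reshape(h,w,3)
def px2w(d,uv,z):
    p=cv2.undistortPoints(np.array(uv,float).reshape(-1,1,2),d["camera_matrix"],d["dist_coeffs"])[:,0]
    T=d["cam_to_world"]; r=np.c_[p,np.ones(len(p))]@T[:3,:3].T; c=T[:3,3]
    return c+r*((z-c[2])/r[:,2])[:,None]
def w2px(d,X):
    T=np.linalg.inv(d["cam_to_world"]); 
    return cv2.projectPoints(np.array(X,float).reshape(-1,1,3),cv2.Rodrigues(T[:3,:3])[0],T[:3,3],d["camera_matrix"],d["dist_coeffs"])[0][:,0]
def load(n): return dict(np.load(n))
def ortho(d,x0,x1,y0,y1,z,s):  # rectified view onto plane z; rows: +x up, cols: +y left ; s m/px
    xs=np.arange(x1,x0,-s); ys=np.arange(y1,y0,-s)
    X,Y=np.meshgrid(xs,ys,indexing='ij'); uv=w2px(d,np.stack([X,Y,np.full_like(X,z)],-1).reshape(-1,3)).astype(np.float32).reshape(*X.shape,2)
    return cv2.remap(d["frame"],uv[...,0],uv[...,1],cv2.INTER_CUBIC)
E
python3 - <<'E'
from h import *
for n in ["top","scene"]:
    d=load(f"pics/{n}0.npz"); W=cloud(d)
    x,y,z=W[...,0],W[...,1],W[...,2]
    m=(x>0.2)&(x<0.62)&(abs(y)<0.5)
    print(n,"bench",np.nanmedian(z[m]))
    mk=(m&(z>0.006)).astype(np.uint8)
    k,l,st,c=cv2.connectedComponentsWithStats(mk)
    for i in range(1,k):
        if st[i,4]<60: continue
        q=W[l==i]; 
        top=q[q[:,2]>np.percentile(q[:,2],98)-0.006]
        print(np.round(c[i]),st[i,4],"min",np.round(q.min(0),3),"max",np.round(q.max(0),3),"topmean",np.round(top.mean(0),3), "rect",[np.round(a,3) for a in cv2.minAreaRect(q[:,:2].astype(np.float32))])
E
```

```text
top bench 0.00020404597997147889
[186. 217.] 3199 min [0.436 0.266 0.006] max [0.62  0.5   0.055] topmean [0.574 0.452 0.043] rect [array([0.529, 0.384]), array([0.185, 0.232]), np.float64(0.991)]
[499. 198.] 1225 min [ 0.522 -0.5    0.006] max [ 0.62  -0.406  0.052] topmean [ 0.582 -0.455  0.046] rect [array([ 0.571, -0.453]), array([0.098, 0.093]), np.float64(0.438)]
[333. 186.] 174 min [ 0.597 -0.058  0.006] max [0.619 0.022 0.023] topmean [ 0.613 -0.013  0.02 ] rect [array([ 0.613, -0.018]), array([0.021, 0.079]), np.float64(7.8)]
[410. 186.] 191 min [ 0.595 -0.258  0.006] max [ 0.62  -0.177  0.023] topmean [ 0.613 -0.223  0.019] rect [array([ 0.608, -0.218]), array([0.08 , 0.024]), np.float64(89.475)]
[326. 228.] 948 min [ 0.451 -0.057  0.007] max [0.535 0.069 0.075] topmean [0.498 0.008 0.069] rect [array([0.495, 0.006]), array([0.117, 0.057]), np.float64(72.261)]
[445. 233.] 1363 min [ 0.427 -0.371  0.006] max [ 0.54  -0.256  0.025] topmean [ 0.481 -0.313  0.019] rect [array([ 0.485, -0.315]), array([0.102, 0.104]), np.float64(78.687)]
[263. 226.] 114 min [0.475 0.15  0.006] m
[... 998 characters left out ...]
1)]
[167. 198.] 1770 min [ 0.425 -0.372  0.006] max [ 0.54  -0.257  0.025] topmean [ 0.483 -0.314  0.019] rect [array([ 0.482, -0.314]), array([0.101, 0.102]), np.float64(78.643)]
[ 89. 234.] 1817 min [ 0.52  -0.5    0.006] max [ 0.62  -0.407  0.052] topmean [ 0.587 -0.454  0.048] rect [array([ 0.57 , -0.454]), array([0.101, 0.092]), np.float64(0.576)]
[309. 233.] 259 min [ 0.594 -0.058  0.006] max [0.62  0.023 0.024] topmean [ 0.612 -0.014  0.02 ] rect [array([ 0.608, -0.018]), array([0.026, 0.082]), np.float64(0.967)]
[207. 243.] 275 min [ 0.595 -0.258  0.006] max [ 0.62  -0.176  0.024] topmean [ 0.613 -0.223  0.019] rect [array([ 0.613, -0.217]), array([0.081, 0.024]), np.float64(82.442)]
```

Run:
```python
from h import *
for n in ["top","scene"]:
    d=load(f"pics/{n}0.npz"); W=cloud(d)
    x,y,z=W[...,0],W[...,1],W[...,2]
    def reg(x0,x1,y0,y1): return (x>x0)&(x<x1)&(y>y0)&(y<y1)
    for nm,r in dict(long=(.40,.57,.21,.40),sq=(.58,.71,-.075,.04),sr=(.58,.71,-.275,-.16),br=(.41,.56,-.385,-.24)).items():
        m=reg(*r)&(z>.0055); s=m&(z<.03)
        q=W[m]; print(n,nm,"slab rect",[np.round(a,4) for a in cv2.minAreaRect(q[:,:2].astype(np.float32))])
        g=cv2.cvtColor(d["frame"],cv2.COLOR_RGB2GRAY); dk=m&(g<130); k,l,st,c=cv2.connectedComponentsWithStats(dk.astype(np.uint8),connectivity=4); i=1+np.argmax(st[1:,4]); q=W[l==i]
        print("   dark",st[i,4],q.mean(0).round(4),"zmed",np.median(q[:,2]).round(4),[np.round(a,4) for a in cv2.minAreaRect(q[:,:2].astype(np.float32))])
    for nm,r,z0 in [("sqblk",(.44,.55,-.07,.08),.06),("long",(.44,.55,-.07,.08),.025),("srblk",(.56,.72,.14,.3),.06),("br",(.56,.72,.14,.3),.025)]:
        m=reg(*r)&(z>z0)&((z<.045)|(z0>.05)); q=W[m]; t=q[q[:,2]>np.percentile(q[:,2],60)-.003]
        print(n,nm,len(q),q.mean(0).round(4),"z",np.median(t[:,2]).round(4),[np.round(a,4) for a in cv2.minAreaRect(q[:,:2].astype(np.float32))])
d=load("pics/top0.npz")
a=ortho(d,.44,.55,-.07,.08,.07,.00025);b=ortho(d,.56,.72,.14,.3,.036,.0004)
cv2.imwrite("pics/o1.png",a[:,:,::-1]);cv2.imwrite("pics/o2.png",b[:,:,::-1])
```

```text
top long slab rect [array([0.4846, 0.3053]), array([0.1894, 0.1667]), np.float64(89.9583)]
   dark 1184 [0.4875 0.3404 0.012 ] zmed 0.0119 [array([0.4875, 0.3409]), array([0.0737, 0.1215]), np.float64(3.6719)]
top sq slab rect [array([ 0.6448, -0.0179]), array([0.1283, 0.1134]), np.float64(0.113)]
   dark 443 [ 0.645  -0.0109  0.0124] zmed 0.0121 [array([ 0.6441, -0.0107]), array([0.0587, 0.0587]), np.float64(10.7551)]
top sr slab rect [array([ 0.6452, -0.2202]), array([0.1257, 0.0988]), np.float64(6.3289)]
   dark 352 [ 0.6443 -0.2227  0.0124] zmed 0.012 [array([ 0.6434, -0.222 ]), array([0.056 , 0.0579]), np.float64(44.8064)]
top br slab rect [array([ 0.4859, -0.3064]), array([0.1269, 0.1498]), np.float64(87.2755)]
   dark 695 [ 0.4835 -0.3157  0.0119] zmed 0.0117 [array([ 0.4832, -0.3149]), array([0.0774, 0.0801]), np.float64(85.45)]
top sqblk 241 [0.4975 0.0082 0.0689] z 0.0695 [array([0.4977, 0.0083]), array([0.0398, 0.0401]), np.float64(37.3496)]
top long 678 [0.4921 0.0061 0.0352] z 0.0358 [array([0.4946, 0.0067]), array([0.1159, 0.0562]), np.float64(72.218)]
top srblk 180 [0.
[... 848 characters left out ...]
41.7835)]
scene br slab rect [array([ 0.4712, -0.3176]), array([0.1178, 0.1254]), np.float64(75.1375)]
   dark 794 [ 0.4744 -0.3178  0.013 ] zmed 0.0127 [array([ 0.4758, -0.3167]), array([0.0744, 0.0724]), np.float64(78.4967)]
scene sqblk 343 [0.4993 0.008  0.0694] z 0.0703 [array([0.4966, 0.0081]), array([0.0423, 0.042 ]), np.float64(36.778)]
scene long 873 [0.5014 0.0057 0.0354] z 0.0363 [array([0.4932, 0.0062]), array([0.1164, 0.0598]), np.float64(72.5583)]
scene srblk 335 [0.6695 0.2295 0.0695] z 0.0703 [array([0.6676, 0.2304]), array([0.0388, 0.0381]), np.float64(5.3122)]
scene br 394 [0.6757 0.2217 0.0354] z 0.0364 [array([0.6693, 0.2263]), array([0.061 , 0.0528]), np.float64(53.5748)]
```

View pics/o1.png

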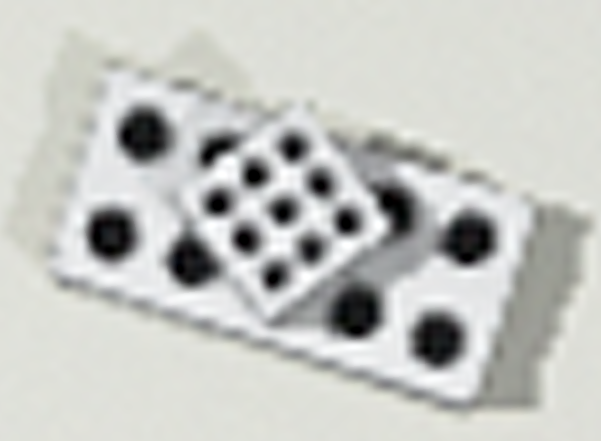

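View pics/o2.png

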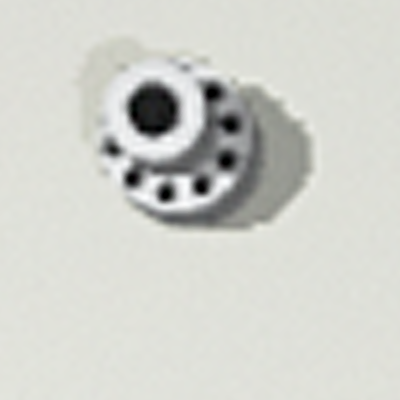

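The two crops show the square turned about 37° on the long block, and the small round standing off-centre toward +y on the large round. Next I fit the docks from the lip and slab points of both views.

```bash
cat > fit.py <<'E'
from h import *
from scipy.optimize import least_squares
C=np.concatenate([cloud(load(f"pics/{n}0.npz")).reshape(-1,3)-[0,0,dz] for n,dz in (("top",0),("scene",.001))]); 
fr=np.concatenate([cv2.cvtColor(load(f"pics/{n}0.npz")["frame"],cv2.COLOR_RGB2GRAY).ravel() for n in ("top","scene")])
for nm,(c,hx,hy) in dict(long=((.483,.341),.047,.075),sq=((.640,-.011),.04,.04),sr=((.640,-.2225),.04,.04),br=((.483,-.315),.05,.05)).items():
    m=(np.hypot(C[:,0]-c[0],C[:,1]-c[1])<np.hypot(hx,hy)+.006)&(C[:,2]>.005)&(C[:,2]<.024)
    q=C[m]; 
    # maximize overlap of slab: soft outside penalty + coverage -> use minAreaRect on robust set
    k=cv2.KDTree if 0 else None
    best=None
    B=C[(np.hypot(C[:,0]-c[0],C[:,1]-c[1])<np.hypot(hx,hy)+.015)]
    lab=(B[:,2]>.005).astype(float)
    for a in np.deg2rad(np.arange(-45,45,1.)):
        if nm=="long" and abs(a)>.4: continue
        for dx in np.arange(-.01,.0101,.001):
            for dy in np.arange(-.01,.0101,.001):
                d=B[:,:2]-c-[dx,dy]; u=d[:,0]*np.cos(a)+d[:,1]*np.sin(a); v=-d[:,0]*np.sin(a)+d[:,1]*np.cos(a)
                ins=(abs(u)<hx)&(abs(v)<hy); s=(ins==(lab>0)).mean()
                if best is None or s>best[0]: best=(s,c[0]+dx,c[1]+dy,np.rad2deg(a))
    lip=q[q[:,2]>.0165]
    print(nm,np.round(best,4),"lip",len(lip),(lip[:,:2].min(0)+lip[:,:2].max(0))/2,np.median(lip[:,2]).round(4))
E
python3 fit.py
python3 - <<'E'
from scipy.spatial.transform import Rotation as R
from station import monitor
o=monitor.get_obs(); print(R.from_rotvec(o["tool_rot"]).as_matrix().round(3))
E
```

```text
long [0.9407 0.487  0.345  4.    ] lip 904 [0.49173556 0.34647222] 0.0192
sq [ 0.9675  0.643  -0.012  12.    ] lip 553 [ 0.64169522 -0.01214571] 0.0192
sr [  0.9627   0.642   -0.2225 -10.    ] lip 448 [ 0.64099389 -0.2217441 ] 0.0188
br [  0.9654   0.483   -0.315  -11.    ] lip 544 [ 0.48054249 -0.31188939] 0.019
[[ 0.962 -0.001  0.273]
 [-0.273 -0.001  0.962]
 [-0.    -1.    -0.002]]
```

```bash
cat > go.py <<'E'
import sys,numpy as np
from scipy.spatial.transform import Rotation as R
from station import monitor
# go.py x y z psi_deg : delta to target, in tool axes
o=monitor.get_obs(); M=R.from_rotvec(o["tool_rot"]).as_matrix(); p=np.array(o["tool_pos"])
psi=np.degrees(np.arctan2(M[1,2],M[0,2]))
print("t %.2f tcp %s psi %.2f tilt y %s open %.4f F %s q %s"%(o["t"],p.round(4),psi,M[:,1].round(4),o["opening"],np.round(o["contact_force"],1),np.round(o["q"],2)))
if len(sys.argv)>4:
    t=np.array(list(map(float,sys.argv[1:4]))); a=np.radians(float(sys.argv[4]))
    T=np.c_[[np.sin(a),-np.cos(a),0],[0,0,-1],[np.cos(a),np.sin(a),0]]
    print("shift cm (current axes)",(M.T@(t-p)*100).round(2),"(target axes)",(T.T@(t-p)*100).round(2),"rotvec",R.from_matrix(M.T@T).as_rotvec().round(4))
E
python3 go.py 0.668 0.230 0.13 74
```

```text
t 0.15 tcp [0.1706 0.6008 0.2303] psi 74.14 tilt y [-7.0e-04 -1.5e-03 -1.0e+00] open 0.0853 F [0.  0.  0.3] q [ 1.18  0.05  1.61  0.    1.48 -0.12]
shift cm (current axes) [ 57.98  10.06 -22.05] (target axes) [ 58.03  10.03 -21.93] rotvec [ 0.0016  0.0024 -0.0002]
```

Run:
```python
from h import *
C=[];
for n,dz in (("top",0),("scene",.001)):
    W=cloud(load(f"pics/{n}0.npz")).reshape(-1,3)
    m=(W[:,0]>.4)&(W[:,0]<.56)&(W[:,1]>.24)&(W[:,1]<.45)&(W[:,2]>.015)&(W[:,2]<.024)&~((W[:,1]>.405)&(W[:,0]>.51)); q=W[m]
    print(n,[np.round(a,4) for a in cv2.minAreaRect(q[:,:2].astype(np.float32))],q.min(0),q.max(0))
    a=np.radians(4);u=q[:,0]*np.cos(a)+q[:,1]*np.sin(a);v=-q[:,0]*np.sin(a)+q[:,1]*np.cos(a)
    for w in(u,v): print(np.histogram(w,bins=np.arange(w.min(),w.max()+.004,.004)))
```

```text
top [array([0.486 , 0.3432]), array([0.0902, 0.1458]), np.float64(4.8298)] [0.43575623 0.26900086 0.01500171] [0.53374438 0.41682523 0.02398642]
(array([ 5, 77, 46, 17, 17, 16, 15, 19, 14, 15, 12, 13, 15,  8, 15, 15, 14,
       13, 10,  7, 39, 66, 13]), array([0.46333576, 0.46733576, 0.47133576, 0.47533576, 0.47933576,
       0.48333576, 0.48733576, 0.49133576, 0.49533576, 0.49933576,
       0.50333576, 0.50733576, 0.51133576, 0.51533576, 0.51933576,
       0.52333576, 0.52733576, 0.53133576, 0.53533576, 0.53933576,
       0.54333576, 0.54733576, 0.55133576, 0.55533576]))
(array([26, 45, 13,  8, 15,  8, 10, 10, 12,  8, 12, 13, 12,  8, 10,  9, 10,
        9,  5, 12, 12, 11, 15, 12,  9, 12,  8,  9, 12, 10, 13, 13, 10,  7,
       19, 37, 17]), array([0.23526791, 0.23926791, 0.24326791, 0.24726791, 0.25126791,
       0.25526791, 0.25926791, 0.26326791, 0.26726791, 0.27126791,
       0.27526791, 0.27926791, 0.28326791, 0.28726791, 0.29126791,
       0.29526791, 0.29926791, 0.30326791, 0.30726791, 0.31126791,
       0.31526791, 0.31926791, 0.32326791, 0.32726791, 0.33126791,
       0.33526
[... 754 characters left out ...]
 0.55655055]))
(array([68, 42, 16, 15, 11, 18, 13, 19, 13, 14, 13, 15, 14, 17, 14, 15, 14,
       15, 16, 17, 17, 18, 12, 15, 17, 17, 13, 13, 17, 14, 17, 14, 13,  6,
       39, 45, 20]), array([0.23620882, 0.24020882, 0.24420882, 0.24820882, 0.25220882,
       0.25620882, 0.26020882, 0.26420882, 0.26820882, 0.27220882,
       0.27620882, 0.28020882, 0.28420882, 0.28820882, 0.29220882,
       0.29620882, 0.30020882, 0.30420882, 0.30820882, 0.31220882,
       0.31620882, 0.32020882, 0.32420882, 0.32820882, 0.33220882,
       0.33620882, 0.34020882, 0.34420882, 0.34820882, 0.35220882,
       0.35620882, 0.36020882, 0.36420882, 0.36820882, 0.37220882,
       0.37620882, 0.38020882, 0.38420882]))
```

servo_tool --commands '[0,0,0,3.6,0.5,-1.37,1,0,0,0,3.6,0.5,-1.37,1,0,0,0,3.6,0.5,-1.37,1,0,0,0,3.6,0.5,-1.37,1,0,0,0,3.6,0.5,-1.37,1,0,0,0,3.6,0.5,-1.37,1,0,0,0,3.6,0.5,-1.37,1,0,0,0,3.6,0.5,-1.37,1,0,0,0,3.6,0.5,-1.37,1,0,0,0,3.6,0.5,-1.37,1,0,0,0,3.6,0.5,-1.37,1,0,0,0,3.6,0.5,-1.37,1,0,0,0,3.6,0.5,-1.37,1,0,0,0,3.6,0.5,-1.37,1]' --grip_force 40

```text
t: 1.55
tool_pos: [0.614, 0.2687, 0.1524]
tool_rot: [-1.564, 0.215, -0.206]
contact_force: [0.2, 0.1, 0.2]
opening: 0.0856
```

```bash
python3 go.py 0.668 0.230 0.12 74
```

```text
t 1.55 tcp [0.614  0.2687 0.1524] psi 74.67 tilt y [-0.0063 -0.0027 -1.    ] open 0.0856 F [0.2 0.1 0.2] q [ 0.3   0.22  1.57 -0.    1.36 -1.  ]
shift cm (current axes) [ 6.24  3.21 -2.3 ] (target axes) [ 6.25  3.24 -2.24] rotvec [ 0.0043  0.0117 -0.0053]
```

servo_tool --commands '[0.004,0.012,-0.005,3.0,1.6,-1.1,1,0,0,0,3.0,1.4,-1.1,1,0,0,0,0.2,0.2,0,1,0,0,0,0,0,0,1]'

```text
t: 1.95
tool_pos: [0.6721, 0.2245, 0.1164]
tool_rot: [-1.561, 0.227, -0.223]
contact_force: [0.1, 1.1, 0.3]
opening: 0.0855
```

```bash
python3 go.py 0.668 0.230 0.047 74
python3 - <<'E'
from station import viewer
import cv2,numpy as np
d=viewer.get_image("wrist"); cv2.imwrite("pics/w1.png",d["frame"][:,:,::-1]); np.savez("pics/w1.npz",**d)
from h import *
W=cloud(d); m=(abs(W[...,0]-.668)<.045)&(abs(W[...,1]-.23)<.05)
for z0,z1 in((.062,.078),(.03,.042)):
    q=W[m&(W[...,2]>z0)&(W[...,2]<z1)]; c,r=cv2.minEnclosingCircle(q[:,:2].astype(np.float32)); print(len(q),np.median(q[:,2]),q[:,:2].min(0),q[:,:2].max(0),c,r)
E
```

```text
t 1.95 tcp [0.6721 0.2245 0.1164] psi 73.60 tilt y [-0.0026 -0.0011 -1.    ] open 0.0855 F [0.1 1.1 0.3] q [ 0.22  0.33  1.49 -0.    1.32 -1.07]
shift cm (current axes) [-0.54  6.94  0.42] (target axes) [-0.55  6.94  0.41] rotvec [ 0.0018 -0.007  -0.0022]
2528 0.06972643257351484 [0.64749292 0.21237879] [0.68717378 0.25182325] (0.6672484278678894, 0.2319384068250656) 0.01995571330189705
1970 0.035764298696851216 [0.63475539 0.1998634 ] [0.68775905 0.26112064] (0.6652504801750183, 0.23061257600784302) 0.030955301597714424
```

View pics/w1.png

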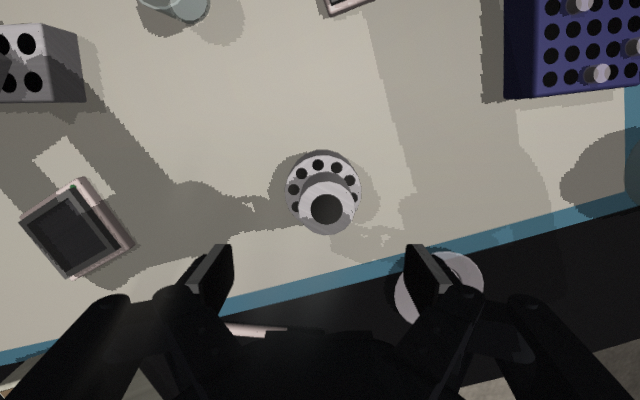

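The wrist view shows the stack centred at about (325,195). Depth puts the small round at (0.667, 0.232) with its top at 69.7 mm, and the large round at (0.665, 0.2305) with its top at 35.8 mm.

servo_tool --commands '[0.002,-0.007,-0.002,-0.7,0.5,0.6,1,0,0,0,0,0,0,1,0,0,0,0,2,0,1,0,0,0,0,2,0,1,0,0,0,0,1.5,0,1,0,0,0,0,0.6,0,1,0,0,0,0,0,0,1]'

```text
t: 2.7
tool_pos: [0.6638, 0.2401, 0.053]
tool_rot: [-1.557, 0.207, -0.216]
contact_force: [0.6, -0.7, 1.1]
opening: 0.0857
```

```bash
python3 go.py 0.667 0.232 0.047 74
```

```text
t 2.70 tcp [0.6638 0.2401 0.053 ] psi 74.59 tilt y [ 0.006   0.0024 -1.    ] open 0.0857 F [ 0.6 -0.7  1.1] q [ 0.24  0.39  1.54  0.    1.21 -1.06]
shift cm (current axes) [ 0.52  0.6  -0.7 ] (target axes) [ 0.53  0.6  -0.69] rotvec [-0.0039  0.0102  0.0052]
```

servo_tool --commands '[-0.004,0.01,0.005,0.4,0.5,-0.5,1,0,0,0,0,0,0,1,0,0,0,0,0,0,1]'

```text
t: 3.0
tool_pos: [0.6677, 0.2343, 0.0498]
tool_rot: [-1.559, 0.217, -0.221]
contact_force: [-0.0, -0.1, -0.0]
opening: 0.0853
```

```bash
python3 go.py 0.667 0.232 0.047 74
```

```text
t 3.00 tcp [0.6677 0.2343 0.0498] psi 73.98 tilt y [ 2.7e-03  3.0e-04 -1.0e+00] open 0.0853 F [-0.  -0.1 -0. ] q [ 0.23  0.4   1.53 -0.    1.21 -1.06]
shift cm (current axes) [-0.    0.28 -0.24] (target axes) [-0.    0.28 -0.24] rotvec [-0.001  -0.0003  0.0025]
```

servo_tool --commands '[0,0,0,0,0.25,-0.24,1,0,0,0,0,0,0,0.3,0,0,0,0,0,0,0.3,0,0,0,0,0,0,0.3,0,0,0,0,0,0,0.3,0,0,0,0,0,0,0.3,0,0,0,0,0,0,0.3]' --grip_force 40

```text
t: 3.7
tool_pos: [0.6684, 0.2317, 0.0491]
tool_rot: [-1.558, 0.215, -0.224]
contact_force: [-0.1, -0.5, 0.8]
opening: 0.0384
```

```bash
python3 go.py 0.642 -0.2225 0.14 74
```

```text
t 3.70 tcp [0.6684 0.2317 0.0491] psi 73.95 tilt y [ 0.0058  0.0011 -1.    ] open 0.0384 F [-0.1 -0.5  0.8] q [ 0.23  0.39  1.53 -0.    1.21 -1.06]
shift cm (current axes) [ 10.08  -9.15 -44.35] (target axes) [  9.99  -9.09 -44.38] rotvec [-0.0026 -0.0009  0.0053]
```

servo_tool --commands '[0,0,0,0,0,0,0,0,0,0,0,-1,0,0,0,0,0,0,-2,0,0,0,0,0,0,-3,0,0,0,0,0,0,-2,0,0,0,0,0,0,-1,0,0]'

```text
t: 4.3
tool_pos: [0.6653, 0.2312, 0.1398]
tool_rot: [-1.56, 0.221, -0.218]
contact_force: [0.5, 0.2, -0.7]
opening: 0.0386
```

```bash
python3 go.py 0.642 -0.2225 0.13 74
python3 - <<'E'
from station import viewer
import cv2,numpy as np
d=viewer.get_image("wrist"); cv2.imwrite("pics/w2.png",d["frame"][:,:,::-1]); np.savez("pics/w2.npz",**d)
from h import *
W=cloud(d); m=(abs(W[...,0]-.668)<.045)&(abs(W[...,1]-.23)<.05)
q=W[m&(W[...,2]>.03)&(W[...,2]<.042)]; c,r=cv2.minEnclosingCircle(q[:,:2].astype(np.float32)); print(len(q),np.median(q[:,2]),c,r)
E
```

```text
t 4.30 tcp [0.6653 0.2312 0.1398] psi 73.96 tilt y [-1.8e-03 -6.0e-04 -1.0e+00] open 0.0386 F [ 0.5  0.2 -0.7] q [ 0.23  0.3   1.49 -0.    1.35 -1.06]
shift cm (current axes) [ 10.3    1.01 -44.24] (target axes) [ 10.27   0.98 -44.25] rotvec [ 0.0011 -0.0007 -0.0016]
2898 0.03571211032898887 (0.6651435494422913, 0.23048396408557892) 0.030935337767004967
```

View pics/w2.png

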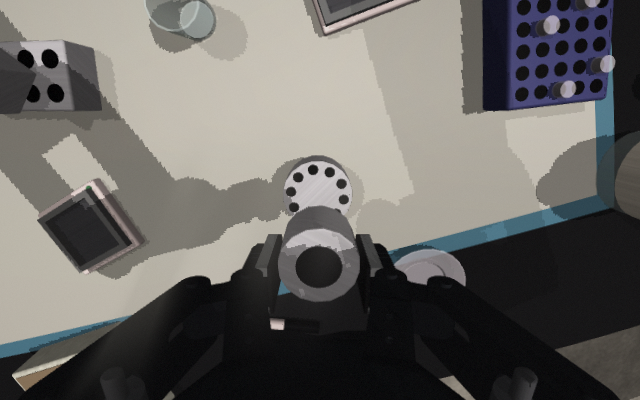

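The small round is held between the pads at (318,262), and the large round has not moved.

servo_tool --commands '[0,0,0,0.4,0,-2,0,0,0,0,0.8,0,-3.5,0,0,0,0,0.9,0,-4,0,0,0,0,0.9,0,-4,0,0,0,0,0.9,0,-4,0,0,0,0,0.9,0,-4,0,0,0,0,0.9,0,-4,0,0,0,0,0.9,0,-4,0,0,0,0,0.9,0,-4,0,0,0,0,0.8,0,-3.5,0,0,0,0,0.4,0,-2,0,0,0,0,0.2,0,-1,0,0,0,0,0,0,0,0,0,0,0,0,0,0,0]'

```text
t: 5.75
tool_pos: [0.6272, -0.2011, 0.1261]
tool_rot: [-1.56, 0.239, -0.205]
contact_force: [0.3, 0.7, -0.2]
opening: 0.0387
```

```bash
python3 go.py 0.642 -0.2225 0.10 74;  cat > look.py <<'E'
import sys; from station import viewer
from h import *
n=sys.argv[1]; d=viewer.get_image("wrist"); cv2.imwrite(f"pics/{n}.png",d["frame"][:,:,::-1]); np.savez(f"pics/{n}.npz",**d)
if len(sys.argv)>3:
    x,y,s=map(float,sys.argv[2:5]); W=cloud(d)
    m=(abs(W[...,0]-x)<s)&(abs(W[...,1]-y)<s)
    for a in sys.argv[5:]:
        z0,z1=map(float,a.split(","))
        q=W[m&(W[...,2]>z0)&(W[...,2]<z1)]
        if len(q)<10: print(a,"few");continue
        c,r=cv2.minEnclosingCircle(q[:,:2].astype(np.float32)); print(a,len(q),"zmed %.4f"%np.median(q[:,2]),"mean",q.mean(0).round(4),"circ",np.round(c,4),round(r,4),"rect",[np.round(k,4) for k in cv2.minAreaRect(q[:,:2].astype(np.float32))])
E
python3 look.py w3 .642 -.2225 .06 .0165,.024 .004,.024 .1,.18
```

```text
t 5.75 tcp [ 0.6272 -0.2011  0.1261] psi 73.80 tilt y [-0.0214  0.0022 -0.9998] open 0.0387 F [ 0.3  0.7 -0.2] q [-0.42  0.22  1.6  -0.01  1.33 -1.71]
shift cm (current axes) [ 2.07  2.58 -1.64] (target axes) [ 2.01  2.61 -1.65] rotvec [ 0.0038 -0.0035 -0.0212]
.0165,.024 845 zmed 0.0196 mean [ 0.6237 -0.2233  0.0196] circ [ 0.6415 -0.2219] 0.0348 rect [array([ 0.6302, -0.2245]), array([0.0445, 0.0686]), np.float64(13.0264)]
.004,.024 4034 zmed 0.0120 mean [ 0.6227 -0.2215  0.0133] circ [ 0.6345 -0.2206] 0.0509 rect [array([ 0.6343, -0.2203]), array([0.0802, 0.0653]), np.float64(79.5148)]
.1,.18 11228 zmed 0.1472 mean [ 0.6217 -0.2004  0.1518] circ [ 0.6272 -0.2066] 0.0478 rect [array([ 0.6259, -0.2077]), array([0.0916, 0.0407]), np.float64(81.3272)]
```

View pics/w3.png

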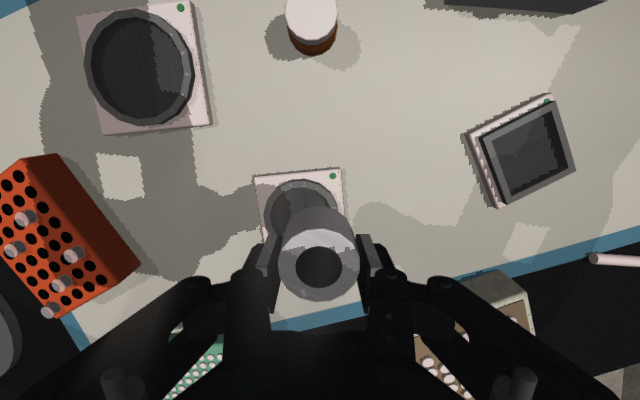

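The wrist view shows the held block at (318,262) just short of the small round dock at (300,210). The lip fit puts the dock at (0.6415, -0.222).

servo_tool --commands '[0.004,-0.004,-0.021,1.2,1.3,-0.9,0,0,0,0,0.8,1.3,-0.7,0,0,0,0,0,1,0,0,0,0,0,0,1,0,0,0,0,0,0,0.3,0,0,0,0,0,0,0,0,0]'

```text
t: 6.4
tool_pos: [0.6429, -0.216, 0.0735]
tool_rot: [-1.558, 0.215, -0.211]
contact_force: [-0.6, 0.8, -1.0]
opening: 0.0385
```

```bash
python3 go.py 0.6415 -0.222 0.035 74
python3 - <<'E'
from h import *
for f in ("w3","w2","w1"):
    W=cloud(load(f"pics/{f}.npz")); 
    for nm,x,y,s in(("br",.483,-.315,.075),("sq",.643,-.012,.06),("long",.486,.344,.09)):
        m=(abs(W[...,0]-x)<s)&(abs(W[...,1]-y)<s)
        if nm=="long": m&=~((W[...,1]>.405)&(W[...,0]>.51))
        q=W[m&(W[...,2]>.0165)&(W[...,2]<.024)]
        if len(q)>300:
            c,r=cv2.minEnclosingCircle(q[:,:2].astype(np.float32)); print(f,nm,len(q),np.median(q[:,2]),np.round(c,4),r,[np.round(k,4) for k in cv2.minAreaRect(q[:,:2].astype(np.float32))])
E
```

```text
t 6.40 tcp [ 0.6429 -0.216   0.0735] psi 74.46 tilt y [-0.0019  0.0024 -1.    ] open 0.0385 F [-0.6  0.8 -1. ] q [-0.43  0.31  1.6   0.    1.24 -1.73]
shift cm (current axes) [ 0.03  3.84 -0.62] (target axes) [ 0.03  3.85 -0.61] rotvec [-0.0018  0.0081 -0.0024]
w3 br 2907 0.01953580628465601 [ 0.4817 -0.3141] 0.04668913409113884 [array([ 0.4822, -0.3143]), array([0.0914, 0.09  ]), np.float64(55.3174)]
w3 sq 2291 0.019564899823340753 [ 0.6424 -0.0119] 0.047995924949645996 [array([ 0.6425, -0.0111]), array([0.0698, 0.07  ]), np.float64(12.2803)]
w2 sq 1606 0.019503476982403012 [ 0.6422 -0.0108] 0.04790043085813522 [array([ 0.6425, -0.0112]), array([0.0688, 0.0709]), np.float64(11.9946)]
w2 long 649 0.019589307542820344 [0.5215 0.3022] 0.02850247547030449 [array([0.5222, 0.3021]), array([0.0185, 0.0545]), np.float64(3.0832)]
w1 sq 1912 0.019535421350122706 [ 0.6426 -0.0106] 0.04815617576241493 [array([ 0.6425, -0.0109]), array([0.0687, 0.0711]), np.float64(12.0661)]
```

servo_tool --commands '[-0.002,0.008,-0.002,0,1,-0.6,0,0,0,0,0,1,0,0,0,0,0,0,1,0,0,0,0,0,0,0.5,0,0,0,0,0,0,0,0,0]'

```text
t: 6.9
tool_pos: [0.6411, -0.222, 0.0359]
tool_rot: [-1.56, 0.219, -0.22]
contact_force: [0.4, -0.7, -1.0]
opening: 0.0387
```

```bash
python3 go.py 0.6415 -0.222 0.025 74
```

```text
t 6.90 tcp [ 0.6411 -0.222   0.0359] psi 73.98 tilt y [-0.e+00 -5.e-04 -1.e+00] open 0.0387 F [ 0.4 -0.7 -1. ] q [-0.44  0.35  1.61 -0.    1.18 -1.73]
shift cm (current axes) [0.03 1.09 0.01] (target axes) [0.03 1.09 0.01] rotvec [ 0.0005 -0.0004  0.0001]
```

servo_tool --commands '[0,0,0,0,0.5,0,0,0,0,0,0,0.4,0,0,0,0,0,0,0.2,0,0,0,0,0,0,0,0,0]'

```text
t: 7.3
tool_pos: [0.6419, -0.2224, 0.0253]
tool_rot: [-1.561, 0.218, -0.221]
contact_force: [-0.2, -0.3, -0.9]
opening: 0.0387
```

```bash
python3 go.py 0.6415 -0.222 0.025 74
```

```text
t 7.30 tcp [ 0.6419 -0.2224  0.0253] psi 73.98 tilt y [ 0.0014 -0.0012 -1.    ] open 0.0387 F [-0.2 -0.3 -0.9] q [-0.44  0.37  1.61 -0.    1.16 -1.73]
shift cm (current axes) [-0.05  0.03  0.03] (target axes) [-0.05  0.03  0.03] rotvec [ 0.0008 -0.0004  0.0017]
```

servo_tool --commands '[0,0,0,0,0.15,0,0,0,0,0,0,0.1,0,0,0,0,0,0,0,0,0]'

```text
t: 7.6
tool_pos: [0.6428, -0.2228, 0.0254]
tool_rot: [-1.561, 0.217, -0.222]
contact_force: [0.5, 0.3, -0.4]
opening: 0.0386
```

```bash
python3 go.py
```

```text
t 7.60 tcp [ 0.6428 -0.2228  0.0254] psi 73.99 tilt y [ 0.0026 -0.0019 -1.    ] open 0.0386 F [ 0.5  0.3 -0.4] q [-0.44  0.37  1.61 -0.    1.16 -1.73]
```

servo_tool --commands '[0,0,0,-0.1,0.3,0,0,0,0,0,0,0.2,0,0,0,0,0,0,0.1,0,0]'

```text
t: 7.9
tool_pos: [0.6442, -0.2234, 0.0252]
tool_rot: [-1.562, 0.214, -0.225]
contact_force: [-1.5, 0.4, 1.4]
opening: 0.0386
```

```bash
python3 go.py
```

```text
t 7.90 tcp [ 0.6442 -0.2234  0.0252] psi 74.00 tilt y [ 0.0068 -0.0035 -1.    ] open 0.0386 F [-1.5  0.4  1.4] q [-0.44  0.37  1.61 -0.    1.15 -1.73]
```

Contact is made: Fz has turned positive and z has stopped dropping. Next I release.

servo_tool --commands '[0,0,0,0,0,0,0.55,0,0,0,0,0,0,0.7,0,0,0,0,0,0,0.7,0,0,0,0,0,0,0.7,0,0,0,0,-1,0,0.7,0,0,0,0,-2,0,0.7,0,0,0,0,-3,0,0.7,0,0,0,0,-3,0,1,0,0,0,0,-1,0,1]'

```text
t: 8.8
tool_pos: [0.6414, -0.2221, 0.1251]
tool_rot: [-1.56, 0.218, -0.22]
contact_force: [1.5, -0.4, 0.6]
opening: 0.0846
```

```bash
python3 look.py w4 .642 -.2225 .05 .0165,.024 .04,.05; python3 go.py .4975 .008 .13 37
python3 - <<'E'
import h;from h import *
W=cloud(load("pics/w1.npz"))
E
```

```text
.0165,.024 1458 zmed 0.0196 mean [ 0.6367 -0.22    0.0196] circ [ 0.6419 -0.2216] 0.0348 rect [array([ 0.6418, -0.2217]), array([0.068 , 0.0682]), np.float64(55.8022)]
.04,.05 1836 zmed 0.0457 mean [ 0.6427 -0.2223  0.0456] circ [ 0.6437 -0.2227] 0.02 rect [array([ 0.6436, -0.2226]), array([0.0391, 0.0389]), np.float64(10.2696)]
t 8.85 tcp [ 0.6418 -0.2223  0.1258] psi 73.99 tilt y [ 0.0021 -0.0012 -1.    ] open 0.0851 F [0.3 0.3 2.1] q [-0.44  0.26  1.57 -0.    1.32 -1.73]
shift cm (current axes) [-20.22  -0.48  18.15] (target axes) [-27.07  -0.42   2.34] rotvec [-2.000e-04  6.456e-01  2.400e-03]
```

View pics/w4.png

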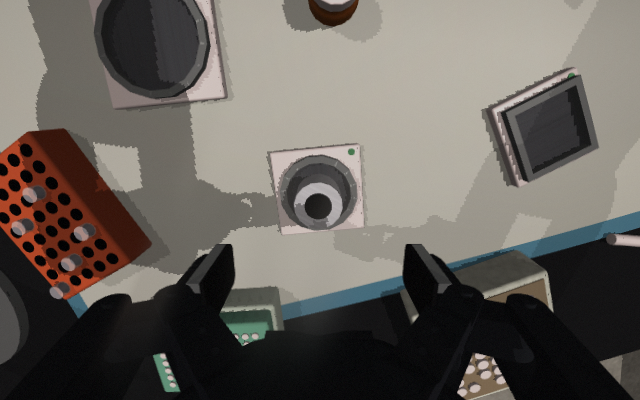

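The small round rests in its dock at (317,200). It is 2 mm off centre with its top at 45.7 mm, as expected. Next is the square.

servo_tool --commands '[0,0,0,-1.5,0,1.3,1,0,0,0,-2.5,0,2.3,1,0,0,0,-2.9,0,2.6,1,0,0,0,-2.9,0,2.6,1,0,0,0,-2.9,0,2.6,1,0,0,0,-2.9,0,2.6,1,0,0,0,-2.5,0,2.3,1,0,0,0,-1.5,0,1.3,1,0,0.1,0,0,0,0,1,0,0.12,0,0,0,0,1,0,0.12,0,0,0,0,1,0,0.12,0,0,0,0,1,0,0.12,0,0,0,0,1,0,0.06,0,0,0,0,1,0,0,0,0,0,0,1]'

```text
t: 10.35
tool_pos: [0.4858, 0.011, 0.1071]
tool_rot: [-1.449, 0.754, -0.723]
contact_force: [-0.6, 0.7, -0.3]
opening: 0.0855
```

```bash
python3 look.py w5 .4975 .008 .07 .0625,.078 .03,.042;python3 go.py .4975 .008 .09 37
```

```text
.0625,.078 3421 zmed 0.0697 mean [0.4956 0.0103 0.0695] circ [0.4966 0.0086] 0.0276 rect [array([0.4966, 0.0091]), array([0.0402, 0.0404]), np.float64(36.7229)]
.03,.042 6746 zmed 0.0357 mean [0.4897 0.0134 0.0357] circ [0.4932 0.0072] 0.0634 rect [array([0.493 , 0.0071]), array([0.1162, 0.0561]), np.float64(72.2271)]
t 10.40 tcp [0.4857 0.011  0.107 ] psi 35.88 tilt y [-0.0203  0.0027 -0.9998] open 0.0851 F [0.5 0.6 0.4] q [-0.13 -0.16  2.03  0.    1.29 -0.76]
shift cm (current axes) [0.96 1.67 0.81] (target axes) [0.96 1.7  0.76] rotvec [ 0.0147 -0.0197 -0.0143]
```

View pics/w5.png

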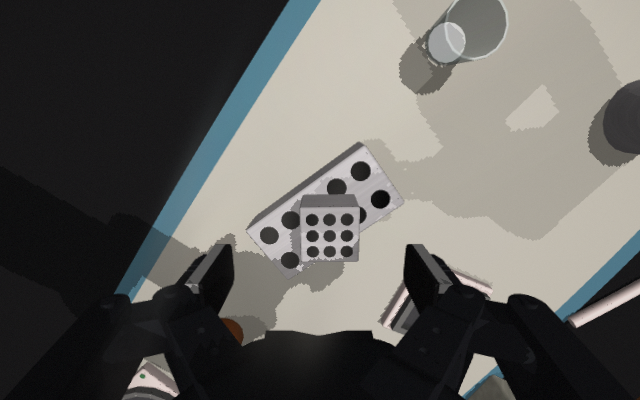

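The wrist view shows the square at (330,232), at (0.4966, 0.009), turned 36.7°, top 69.7 mm, and square to the jaws.

servo_tool --commands '[0.015,-0.02,-0.014,0.9,0.5,0.8,1,0,0,0,0,1,0,1,0,0,0,0,1,0,1,0,0,0,0,0.5,0,1,0,0,0,0,0,0,1]'

```text
t: 10.9
tool_pos: [0.4952, 0.0088, 0.0722]
tool_rot: [-1.45, 0.722, -0.715]
contact_force: [0.4, 0.2, -0.5]
opening: 0.0855
```

```bash
python3 go.py .4966 .009 .048 36.7
```

```text
t 10.90 tcp [0.4952 0.0088 0.0722] psi 37.24 tilt y [-0.0046  0.0011 -1.    ] open 0.0855 F [ 0.4  0.2 -0.5] q [-0.13 -0.1   2.04  0.    1.2  -0.78]
shift cm (current axes) [0.08 2.42 0.13] (target axes) [0.07 2.42 0.13] rotvec [ 0.0031  0.0094 -0.0036]
```

servo_tool --commands '[0.003,0.009,-0.004,0.1,1,0.1,1,0,0,0,0,1,0,1,0,0,0,0,0.4,0,1,0,0,0,0,0,0,1,0,0,0,0,0,0,0.2,0,0,0,0,0,0,0.2,0,0,0,0,0,0,0,0,0,0,0,0,0,0,0,0,0,0,0,0,0,0,0,0,0,0,0,0]'

```text
t: 11.9
tool_pos: [0.4973, 0.0086, 0.0471]
tool_rot: [-1.446, 0.724, -0.728]
contact_force: [0.8, 0.1, -1.5]
opening: 0.0392
```

```bash
python3 go.py .6425 -.011 .13 12
```

```text
t 11.90 tcp [0.4973 0.0086 0.0471] psi 36.69 tilt y [ 2.4e-03 -6.0e-04 -1.0e+00] open 0.0392 F [ 0.8  0.1 -1.5] q [-0.13 -0.06  2.05 -0.    1.15 -0.77]
shift cm (current axes) [10.26 -8.26 10.48] (target axes) [ 4.93 -8.29 13.79] rotvec [-0.0019  0.431   0.0016]
```

servo_tool --commands '[0,0,0,0,-1,0,0,0,0,0,0,-2,0,0,0,0,0,0,-3,0,0,0,0,0,0,-2,0,0,0,0.07,0,0,0,0,0,0,0.1,0,0,0,0,0,0,0.1,0,0,0,0,0,0,0.1,0,0,0,0,0,0,0.06,0,0,0,0,0,0,0,0,0,0,0,0]'

```text
t: 12.9
tool_pos: [0.4972, 0.0087, 0.1364]
tool_rot: [-1.292, 1.061, -1.069]
contact_force: [-0.2, -0.0, -1.8]
opening: 0.0391
```

```bash
python3 go.py .6425 -.011 .12 12; python3 look.py w6 .494 .008 .08 .03,.042
```

```text
t 12.90 tcp [0.4972 0.0087 0.1364] psi 11.08 tilt y [ 0.0057 -0.0011 -1.    ] open 0.0391 F [-0.2 -0.  -1.8] q [-0.13 -0.18  2.   -0.    1.32 -0.33]
shift cm (current axes) [ 4.72  1.73 13.87] (target axes) [ 4.95  1.64 13.8 ] rotvec [-0.0054 -0.0161  0.0022]
.03,.042 5660 zmed 0.0357 mean [0.4952 0.0264 0.0357] circ [0.4932 0.0074] 0.0634 rect [array([0.4934, 0.0071]), array([0.1159, 0.0562]), np.float64(72.2546)]
```

View pics/w6.png

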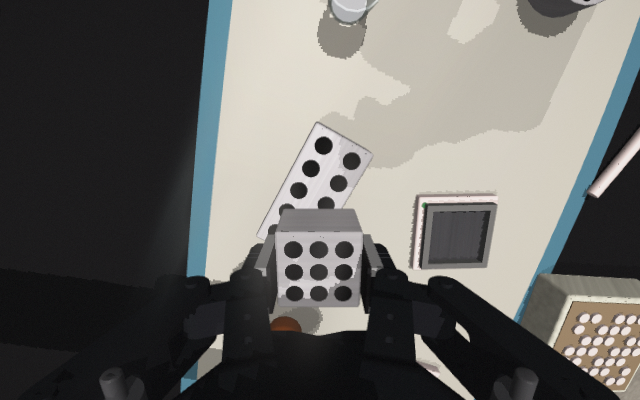

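The square is held straight at (318,270), and the long block has not moved (0.4932, 0.0072, 72.2°).

servo_tool --commands '[-0.005,-0.016,0.002,0.6,0,1.6,0,0,0,0,1.0,0,3,0,0,0,0,1.3,0.4,3.6,0,0,0,0,1.0,0.4,3,0,0,0,0,0.6,0.4,1.7,0,0,0,0,0,0,0,0,0,0,0,0,0,0,0]'

```text
t: 13.65
tool_pos: [0.6371, -0.0085, 0.1254]
tool_rot: [-1.305, 1.044, -1.046]
contact_force: [-0.9, 0.1, -1.6]
opening: 0.0395
```

```bash
python3 go.py .6425 -.011 .04 12
```

```text
t 13.65 tcp [ 0.6371 -0.0085  0.1254] psi 12.65 tilt y [ 6.e-04 -3.e-04 -1.e+00] open 0.0395 F [-0.9  0.1 -1.6] q [-0.13  0.16  1.67 -0.    1.3  -0.35]
shift cm (current axes) [0.35 8.54 0.47] (target axes) [0.35 8.54 0.48] rotvec [-0.0006  0.0114  0.0004]
```

servo_tool --commands '[0,0.011,0,0.35,1,0.45,0,0,0,0,0,2.2,0,0,0,0,0,0,2.2,0,0,0,0,0,0,1.8,0,0,0,0,0,0,0.8,0,0,0,0,0,0,0,0,0,0,0,0,0,0,0,0]'

```text
t: 14.35
tool_pos: [0.639, -0.0108, 0.043]
tool_rot: [-1.301, 1.052, -1.054]
contact_force: [-0.9, 0.1, -0.2]
opening: 0.0392
```

```bash
python3 go.py .6425 -.011 .023 12
```

```text
t 14.35 tcp [ 0.639  -0.0108  0.043 ] psi 12.01 tilt y [ 1.1e-03 -5.0e-04 -1.0e+00] open 0.0392 F [-0.9  0.1 -0.2] q [-0.13  0.26  1.71 -0.    1.17 -0.34]
shift cm (current axes) [0.09 2.   0.34] (target axes) [0.09 2.   0.34] rotvec [-0.001   0.0002  0.0008]
```

servo_tool --commands '[0,0,0,0.1,0.6,0.3,0,0,0,0,0,0.6,0,0,0,0,0,0,0.4,0,0,0,0,0,0,0.3,0,0,0,0,0,0,0,0,0]'

```text
t: 14.85
tool_pos: [0.6446, -0.0115, 0.0258]
tool_rot: [-1.298, 1.048, -1.058]
contact_force: [-0.6, -0.4, -0.6]
opening: 0.0391
```

```bash
python3 go.py .6425 -.011 .023 12
```

```text
t 14.85 tcp [ 0.6446 -0.0115  0.0258] psi 12.01 tilt y [ 0.0066 -0.0013 -1.    ] open 0.0391 F [-0.6 -0.4 -0.6] q [-0.13  0.29  1.71 -0.    1.13 -0.34]
shift cm (current axes) [-0.09  0.28 -0.2 ] (target axes) [-0.09  0.28 -0.19] rotvec [-0.0062  0.0003  0.0027]
```

servo_tool --commands '[-0.006,0,0.003,0,0.3,-0.2,0,0,0,0,0,0.3,0,0,0,0,0,0,0.15,0,0]'

```text
t: 15.15
tool_pos: [0.6438, -0.0121, 0.0226]
tool_rot: [-1.301, 1.053, -1.053]
contact_force: [-2.7, 0.4, 3.2]
opening: 0.0392
```

```bash
python3 go.py .6425 -.011 .023 12
```

```text
t 15.15 tcp [ 0.6438 -0.0121  0.0226] psi 12.04 tilt y [-2.e-04  2.e-04 -1.e+00] open 0.0392 F [-2.7  0.4  3.2] q [-0.13  0.3   1.7   0.    1.14 -0.34]
shift cm (current axes) [-0.13 -0.04 -0.1 ] (target axes) [-0.13 -0.04 -0.1 ] rotvec [ 0.0001  0.0006 -0.0002]
```

Contact (Fz +3.2 N). Releasing and rising.

servo_tool --commands '[0,0,0,0,0,0,0.55,0,0,0,0,0,0,0.7,0,0,0,0,0,0,0.7,0,0,0,0,0,0,0.7,0,0,0,0,-1,0,0.7,0,0,0,0,-2,0,0.7,0,0,0,0,-3,0,0.7,0,0,0,0,-3,0,1,0,0,0,0,-1,0,1,0,0,0,0,0,0,1]'

```text
t: 16.15
tool_pos: [0.6432, -0.0122, 0.1269]
tool_rot: [-1.302, 1.055, -1.052]
contact_force: [0.6, -0.2, -0.0]
opening: 0.0854
```

```bash
python3 look.py w7 .6425 -.011 .05 .0165,.024 .04,.05; python3 go.py .493 .0072 .10 -17.8
```

```text
.0165,.024 1800 zmed 0.0196 mean [ 0.6413 -0.0061  0.0196] circ [ 0.6425 -0.0109] 0.0478 rect [array([ 0.6427, -0.0111]), array([0.0682, 0.0685]), np.float64(12.033)]
.04,.05 2377 zmed 0.0457 mean [ 0.6442 -0.0102  0.0456] circ [ 0.6442 -0.0113] 0.0275 rect [array([ 0.6443, -0.0114]), array([0.0401, 0.0404]), np.float64(11.8535)]
t 16.20 tcp [ 0.643  -0.0122  0.1262] psi 12.03 tilt y [-2.2e-03  6.0e-04 -1.0e+00] open 0.0853 F [0.4 0.2 0.5] q [-0.13  0.18  1.66  0.    1.31 -0.34]
shift cm (current axes) [ -5.02   2.65 -14.26] (target axes) [  2.74   2.62 -14.87] rotvec [ 2.300e-03  5.206e-01 -4.000e-04]
```

View pics/w7.png

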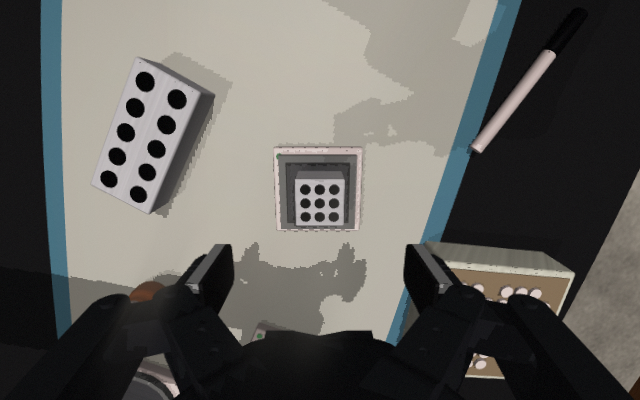

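The square rests in its pocket at (320,200), 2 mm off centre and aligned, with its top at 45.7 mm. Next is the long block.

servo_tool --commands '[0,0.08,0,0,0,0,1,0,0.12,0,0,0,0,1,0,0.12,0,0,0,0,1,0,0.12,0,0,0,0,1,0,0.08,0,0,0,0,1,0,0,0,0.3,0.5,-1.6,1,0,0,0,0.6,0.5,-3.3,1,0,0,0,0.7,0.5,-3.7,1,0,0,0,0.6,0.5,-3.3,1,0,0,0,0.4,0.4,-1.8,1,0,0,0,0,0,0,1,0,0,0,0,0,0,1]'

```text
t: 17.4
tool_pos: [0.4866, 0.0101, 0.0791]
tool_rot: [-1.062, 1.48, -1.433]
contact_force: [0.4, -0.5, -0.5]
opening: 0.0859
```

```bash
python3 look.py w8 .493 .0072 .08 .03,.042;python3 go.py .493 .0072 .06 -17.8
```

```text
.03,.042 13011 zmed 0.0357 mean [0.4952 0.012  0.0357] circ [0.4931 0.007 ] 0.0639 rect [array([0.4934, 0.0069]), array([0.1162, 0.0565]), np.float64(72.3698)]
t 17.45 tcp [0.4866 0.0101 0.079 ] psi -19.10 tilt y [-0.0387  0.0055 -0.9992] open 0.0856 F [-0.1 -0.6 -0.3] q [-0.13 -0.11  2.04  0.    1.25  0.2 ]
shift cm (current axes) [0.05 1.88 0.77] (target axes) [0.08 1.9  0.7 ] rotvec [ 0.0384 -0.0226  0.007 ]
```

servo_tool --commands '[0.038,-0.023,0.007,0,0.6,0.7,1,0,0,0,0,0,0,1,0,0,0,0,0,0,1]'

```text
t: 17.75
tool_pos: [0.4959, 0.0073, 0.073]
tool_rot: [-1.045, 1.433, -1.435]
contact_force: [0.4, 0.0, 0.3]
opening: 0.0854
```

```bash
python3 go.py .493 .0072 .012 -17.7
```

```text
t 17.75 tcp [0.4959 0.0073 0.073 ] psi -17.79 tilt y [ 1.1e-03 -1.0e-04 -1.0e+00] open 0.0854 F [0.4 0.  0.3] q [-0.14 -0.1   2.04  0.    1.2   0.17]
shift cm (current axes) [ 0.09  6.1  -0.28] (target axes) [ 0.09  6.1  -0.27] rotvec [-0.001  -0.0016 -0.0003]
```

servo_tool --commands '[0,0,0,0.1,1.2,-0.28,1,0,0,0,0,1.8,0,1,0,0,0,0,1.6,0,1,0,0,0,0,0.8,0,1,0,0,0,0,0.4,0,1,0,0,0,0,0,0,1,0,0,0,0,0,0,1]'

```text
t: 18.45
tool_pos: [0.495, 0.0068, 0.0126]
tool_rot: [-1.044, 1.434, -1.436]
contact_force: [0.2, -0.2, -0.4]
opening: 0.0853
```

```bash
python3 go.py .493 .0072 .012 -17.7
```

```text
t 18.45 tcp [0.495  0.0068 0.0126] psi -17.88 tilt y [ 0.0015 -0.     -1.    ] open 0.0853 F [ 0.2 -0.2 -0.4] q [-0.14 -0.01  2.07  0.    1.08  0.18]
shift cm (current axes) [ 0.02  0.06 -0.2 ] (target axes) [ 0.02  0.06 -0.2 ] rotvec [-0.0015 -0.0032 -0.0004]
```

servo_tool --commands '[0,0,0,0,0,-0.2,1,0,0,0,0,0,0,0.5,0,0,0,0,0,0,0.4,0,0,0,0,0,0,0.2,0,0,0,0,0,0,0,0,0,0,0,0,0,0,0,0,0,0,0,0,0]' --grip_force 80

```text
t: 19.15
tool_pos: [0.4947, 0.0073, 0.015]
tool_rot: [-1.04, 1.43, -1.438]
contact_force: [-0.7, -0.2, -1.6]
opening: 0.0536
```

```bash
python3 go.py .486 .344 .13 4.5
```

```text
t 19.15 tcp [0.4947 0.0073 0.015 ] psi -17.88 tilt y [ 6.2e-03 -6.0e-04 -1.0e+00] open 0.0536 F [-0.7 -0.2 -1.6] q [-0.14 -0.02  2.07  0.    1.08  0.18]
shift cm (current axes) [-31.8  -11.52 -11.1 ] (target axes) [-33.64 -11.5    1.78] rotvec [-6.300e-03 -3.906e-01 -1.000e-04]
```

The TCP rose 2.4 mm while closing, so the hold is a bit high. I regrasp lower.

servo_tool --commands '[0,0,0,0,0,0,0.8,0,0,0,0,0,0,0.8,0,0,0,0,0.3,0,0.8,0,0,0,0,0.3,0,0.8,0,0,0,0,0,0,0.8]'

```text
t: 19.65
tool_pos: [0.495, 0.0072, 0.0088]
tool_rot: [-1.04, 1.43, -1.438]
contact_force: [-0.3, 0.0, 0.3]
opening: 0.0683
```

```bash
python3 go.py .493 .0072 .010 -17.7
```

```text
t 19.65 tcp [0.495  0.0072 0.0088] psi -17.88 tilt y [ 6.8e-03 -8.0e-04 -1.0e+00] open 0.0683 F [-0.3  0.   0.3] q [-0.14 -0.    2.07  0.    1.06  0.18]
shift cm (current axes) [ 0.06 -0.12 -0.19] (target axes) [ 0.06 -0.12 -0.19] rotvec [-0.0067 -0.0032 -0.0013]
```

servo_tool --commands '[-0.007,-0.003,-0.001,0,0.05,-0.1,0.6,0,0,0,0,0,0,0.3,0,0,0,0,0,0,0,0,0,0,0,0,0,0,0,0,0,0,0,0,0]'

```text
t: 20.15
tool_pos: [0.4947, 0.0074, 0.0087]
tool_rot: [-1.047, 1.433, -1.433]
contact_force: [-0.1, -0.2, 0.3]
opening: 0.055
```

```bash
python3 go.py .486 .344 .13 4.5
```

```text
t 20.15 tcp [0.4947 0.0074 0.0087] psi -17.69 tilt y [ 2.e-04  4.e-04 -1.e+00] open 0.0550 F [-0.1 -0.2  0.3] q [-0.14 -0.    2.07  0.    1.07  0.17]
shift cm (current axes) [-31.81 -12.11 -11.06] (target axes) [-33.63 -12.13   1.77] rotvec [-2.000e-04 -3.874e-01 -4.000e-04]
```

servo_tool --commands '[0,0,0,0,-0.5,0,0,0,0,0,0,-1,0,0,0,0,0,0,-2,0,0,0,0,0,0,-3,0,0,0,0,0,0,-3,0,0,0,0,0,0,-2,0,0,0,0,0,0,-1,0,0,0,0,0,0,0,0,0]'

```text
t: 20.95
tool_pos: [0.4888, 0.0083, 0.135]
tool_rot: [-1.056, 1.443, -1.427]
contact_force: [0.8, 0.5, -3.9]
opening: 0.0546
```

```bash
python3 go.py .486 .344 .13 4.5; python3 look.py w9 .494 .008 .08 .1,.18
```

```text
t 20.95 tcp [0.4888 0.0083 0.135 ] psi -17.68 tilt y [-0.0126  0.0022 -0.9999] open 0.0546 F [ 0.8  0.5 -3.9] q [-0.14 -0.19  2.01  0.    1.34  0.17]
shift cm (current axes) [-31.9    0.58 -10.45] (target axes) [-33.49   0.5    2.36] rotvec [ 0.0128 -0.3871 -0.0008]
.1,.18 26581 zmed 0.1621 mean [0.4951 0.0256 0.1619] circ [0.4928 0.0183] 0.0537 rect [array([0.4934, 0.0187]), array([0.0926, 0.0907]), np.float64(71.7601)]
```

View pics/w9.png

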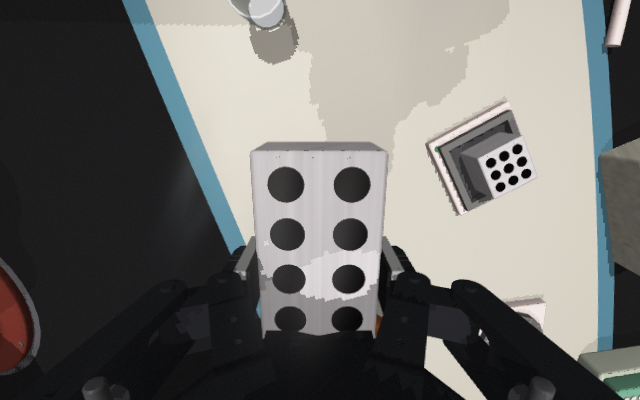

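The long block is held level at (320,240): Fz is -3.9 N and its top at 0.162 is where it should be. It will pass over the beaker with about 7 cm clearance.

servo_tool --commands '[0.013,-0.05,0,0,-0.5,0,0,0,-0.09,0,0,0,0,0,0,-0.1,0,0,0,0,0,0,-0.09,0,0,0,0,0,0,-0.05,0,0,0,0,0,0,0,0,-1.2,0,0.1,0,0,0,0,-2.4,0,0.2,0,0,0,0,-3.3,0,0.2,0,0,0,0,-3.3,0,0.2,0,0,0,0,-3.3,0,0.2,0,0,0,0,-3.3,0,0.2,0,0,0,0,-3.3,0,0.2,0,0,0,0,-3.3,0,0.2,0,0,0,0,-3.3,0,0.2,0,0,0,0,-3,0,0.2,0,0,0,0,-2,0,0.1,0,0,0,0,-1,0,0,0,0,0,0,0,0,0,0,0,0,0,0,0,0,0]'

```text
t: 22.9
tool_pos: [0.4603, 0.3553, 0.1097]
tool_rot: [-1.28, 1.191, -1.134]
contact_force: [0.1, -0.2, -3.5]
opening: 0.0547
```

```bash
python3 go.py .486 .344 .10 4.5
python3 - <<'E'
from station import viewer
from h import *
d=viewer.get_image("top"); W=cloud(d); cv2.imwrite("pics/t1.png",d["frame"][150:270,120:540,::-1])
for nm,x,y in(("beaker",.494,.17),("jar",.494,-.167)):
    q=W[(abs(W[...,0]-x)<.035)&(abs(W[...,1]-y)<.035)&(W[...,2]>.045)&(W[...,2]<.06)]; print(nm,q.mean(0))
E
python3 look.py w10 .486 .344 .1 .0165,.024 .13,.18
```

```text
t 22.90 tcp [0.4603 0.3553 0.1097] psi 4.09 tilt y [-0.0496 -0.0044 -0.9988] open 0.0547 F [ 0.1 -0.2 -3.5] q [0.52 0.08 1.79 0.02 1.31 0.44]
shift cm (current axes) [1.31 0.84 2.53] (target axes) [1.33 0.97 2.48] rotvec [ 0.0498 -0.0071  0.0006]
beaker [0.49417886 0.17278788 0.04918358]
jar [ 0.49359578 -0.16669739  0.04934873]
.0165,.024 1866 zmed 0.0197 mean [0.5011 0.3928 0.0197] circ [0.4992 0.3799] 0.0685 rect [array([0.4838, 0.379 ]), array([0.0856, 0.1257]), np.float64(2.8075)]
.13,.18 37262 zmed 0.1374 mean [0.4632 0.3688 0.1473] circ [0.4649 0.3588] 0.0633 rect [array([0.4658, 0.3631]), array([0.1045, 0.1101]), np.float64(54.7907)]
```

View pics/w10.png

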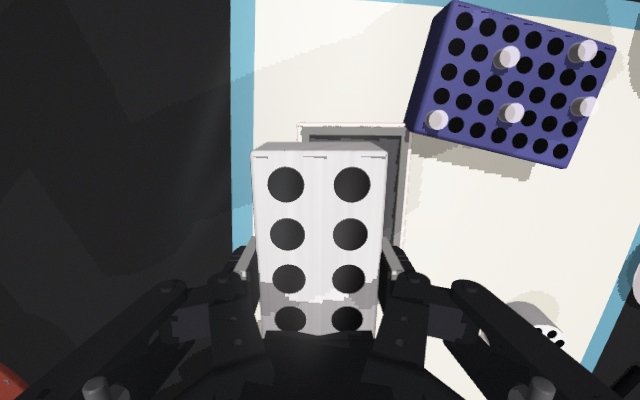

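The beaker and jar have not moved. The long block is over its dock, whose edge shows at (305-410, 125-250), but is 2.5 cm short and slightly tilted, so I correct that.

servo_tool --commands '[0.05,-0.007,0,1.3,0,1.8,0,0,0,0,0,0,0,0,0,0,0,0,0,0,0]'

```text
t: 23.3
tool_pos: [0.48, 0.3404, 0.109]
tool_rot: [-1.243, 1.154, -1.156]
contact_force: [0.5, -0.5, -3.2]
opening: 0.0545
```

```bash
python3 go.py .486 .344 .05 4.5
python3 - <<'E'
from station import viewer
from h import *
d=viewer.get_image("wrist"); W=cloud(d); np.savez("pics/w11.npz",**d)
a=np.radians(4.5)
m=(W[...,2]>.016)&(W[...,2]<.024)&(abs(W[...,0]-.486)<.09)&(abs(W[...,1]-.344)<.1)
q=W[m]-[.486,.344,0]; u=q[:,0]*np.cos(a)+q[:,1]*np.sin(a); v=-q[:,0]*np.sin(a)+q[:,1]*np.cos(a)
for n,w in(("u",u),("v",v)):
    h,e=np.histogram(w,bins=np.arange(-.09,.095,.005)); print(n,list(zip(e.round(3),h)))
# held block top plane
q=W[(W[...,2]>.09)&(W[...,2]<.16)&(abs(W[...,0]-.486)<.05)&(abs(W[...,1]-.37)<.03)]
z=np.median(q[:,2]); q=q[abs(q[:,2]-z)<.006]; A=np.c_[q[:,:2],np.ones(len(q))]; c=np.linalg.lstsq(A,q[:,2],rcond=None)[0]; print("plane",len(q),z,c)
E
```

```text
t 23.30 tcp [0.48   0.3404 0.109 ] psi 4.22 tilt y [ 1.e-03 -5.e-04 -1.e+00] open 0.0545 F [ 0.5 -0.5 -3.2] q [ 0.49  0.07  1.8  -0.    1.26  0.42]
shift cm (current axes) [-0.32  5.9   0.62] (target axes) [-0.31  5.9   0.62] rotvec [-0.001  -0.0049  0.0006]
u [(np.float64(-0.09), np.int64(0)), (np.float64(-0.085), np.int64(0)), (np.float64(-0.08), np.int64(0)), (np.float64(-0.075), np.int64(0)), (np.float64(-0.07), np.int64(0)), (np.float64(-0.065), np.int64(0)), (np.float64(-0.06), np.int64(0)), (np.float64(-0.055), np.int64(0)), (np.float64(-0.05), np.int64(0)), (np.float64(-0.045), np.int64(83)), (np.float64(-0.04), np.int64(214)), (np.float64(-0.035), np.int64(49)), (np.float64(-0.03), np.int64(55)), (np.float64(-0.025), np.int64(53)), (np.float64(-0.02), np.int64(51)), (np.float64(-0.015), np.int64(53)), (np.float64(-0.01), np.int64(41)), (np.float64(-0.005), np.int64(49)), (np.float64(0.0), np.int64(46)), (np.float64(0.005), np.int64(56)), (np.float64(0.01), np.int64(48)), (np.float64(0.015), np.int64(56)), (np.float64(0.02), np.int64(48)), (np.float64(0.025), np.int64(56)), (
[... 1016 characters left out ...]
np.int64(0)), (np.float64(0.0), np.int64(0)), (np.float64(0.005), np.int64(0)), (np.float64(0.01), np.int64(0)), (np.float64(0.015), np.int64(0)), (np.float64(0.02), np.int64(0)), (np.float64(0.025), np.int64(0)), (np.float64(0.03), np.int64(0)), (np.float64(0.035), np.int64(0)), (np.float64(0.04), np.int64(15)), (np.float64(0.045), np.int64(92)), (np.float64(0.05), np.int64(109)), (np.float64(0.055), np.int64(114)), (np.float64(0.06), np.int64(137)), (np.float64(0.065), np.int64(553)), (np.float64(0.07), np.int64(356)), (np.float64(0.075), np.int64(15)), (np.float64(0.08), np.int64(16)), (np.float64(0.085), np.int64(18))]
plane 17674 0.13602984732860296 [ 0.00262733 -0.01136324  0.13892088]
```

The dock centre is confirmed by the lip edges. The block is level to 0.011 rad.

servo_tool --commands '[0,-0.005,0,-0.3,0.8,0.6,0,0,0,0,0,1.8,0,0,0,0,0,0,1.6,0,0,0,0,0,0,1,0,0,0,0,0,0,0.4,0,0,0,0,0,0,0,0,0,0,0,0,0,0,0,0]'

```text
t: 24.05
tool_pos: [0.4867, 0.3447, 0.0493]
tool_rot: [-1.245, 1.151, -1.151]
contact_force: [0.7, 0.1, -3.1]
opening: 0.0549
```

```bash
python3 go.py .486 .344 .0207 4.5
```

```text
t 24.05 tcp [0.4867 0.3447 0.0493] psi 4.52 tilt y [ 3.e-04 -1.e-04 -1.e+00] open 0.0549 F [ 0.7  0.1 -3.1] q [ 0.49  0.16  1.81 -0.    1.16  0.41]
shift cm (current axes) [ 0.07  2.86 -0.08] (target axes) [ 0.07  2.86 -0.08] rotvec [-0.0003  0.0004  0.0001]
```

servo_tool --commands '[0,0,0,0,0.8,0,0,0,0,0,0,0.7,0,0,0,0,0,0,0.5,0,0,0,0,0,0,0.3,0,0,0,0,0,0,0,0,0]'

```text
t: 24.55
tool_pos: [0.4878, 0.3455, 0.0261]
tool_rot: [-1.242, 1.149, -1.151]
contact_force: [0.2, -0.9, -4.3]
opening: 0.0543
```

```bash
python3 go.py .486 .344 .0207 4.5
```

```text
t 24.55 tcp [0.4878 0.3455 0.0261] psi 4.53 tilt y [ 0.0031  0.0015 -1.    ] open 0.0543 F [ 0.2 -0.9 -4.3] q [ 0.49  0.2   1.82 -0.    1.12  0.41]
shift cm (current axes) [ 0.13  0.54 -0.2 ] (target axes) [ 0.13  0.54 -0.2 ] rotvec [-0.0032  0.0005 -0.0012]
```

servo_tool --commands '[-0.003,0,-0.001,0.1,0.3,-0.2,0,0,0,0,0,0.2,0,0,0,0,0,0,0.1,0,0]'

```text
t: 24.85
tool_pos: [0.4862, 0.3444, 0.0207]
tool_rot: [-1.245, 1.151, -1.151]
contact_force: [-2.4, -1.1, 4.6]
opening: 0.0545
```

```bash
python3 go.py .486 .344 .0207 4.5
```

```text
t 24.85 tcp [0.4862 0.3444 0.0207] psi 4.53 tilt y [ 5.e-04  4.e-04 -1.e+00] open 0.0545 F [-2.4 -1.1  4.6] q [0.49 0.2  1.82 0.   1.11 0.41]
shift cm (current axes) [ 0.04  0.   -0.03] (target axes) [ 0.04  0.   -0.03] rotvec [-0.0006  0.0006 -0.0004]
```

Contact at the expected height (Fz +4.6 N). Releasing.

servo_tool --commands '[0,0,0,0,0,0,0.75,0,0,0,0,0,0,0.85,0,0,0,0,0,0,0.85,0,0,0,0,0,0,0.85,0,0,0,0,-1,0,0.85,0,0,0,0,-2,0,0.85,0,0,0,0,-3,0,0.85,0,0,0,0,-3,0,1,0,0,0,0,-2,0,1,0,0,0,0,0,0,1]'

```text
t: 25.85
tool_pos: [0.4886, 0.3457, 0.1415]
tool_rot: [-1.236, 1.147, -1.152]
contact_force: [0.1, -0.3, -0.5]
opening: 0.0852
```

```bash
python3 look.py w12 .486 .344 .08 .042,.052; python3 go.py .665 .2305 .12 4.5
```

```text
.042,.052 8561 zmed 0.0477 mean [0.487  0.3484 0.0477] circ [0.5142 0.3513] 0.0833 rect [array([0.5133, 0.3551]), array([0.1106, 0.1342]), np.float64(4.2938)]
t 25.90 tcp [0.488  0.3453 0.1399] psi 4.53 tilt y [ 0.0063  0.0035 -1.    ] open 0.0854 F [-0.1 -0.1  0.3] q [0.49 0.06 1.77 0.   1.31 0.41]
shift cm (current axes) [12.85  2.06 16.73] (target axes) [12.84  1.99 16.75] rotvec [-0.0065  0.0005 -0.003 ]
```

View pics/w12.png

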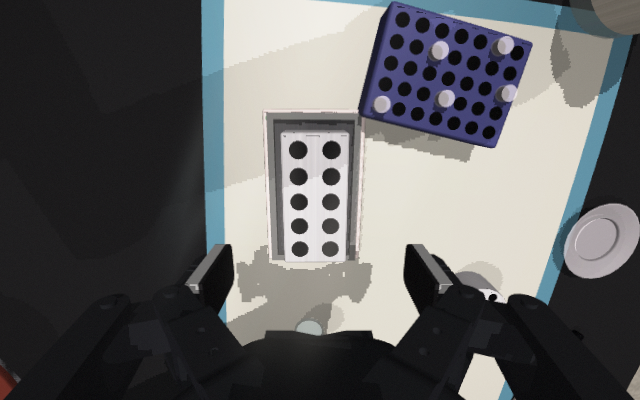

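The long block lies inside its pocket, spanning (283-348, 133-262), with its top at 47.7 mm. Next is the large round.

servo_tool --commands '[-0.006,0,-0.003,1,0,1.2,1,0,0,0,2,0,2.6,1,0,0,0,2.6,0,3.3,1,0,0,0,2.6,0.3,3.3,1,0,0,0,2.4,0.3,3.2,1,0,0,0,1.6,0.3,2.1,1,0,0,0,0.6,0.3,0.9,1,0,0,0,0,0,0,1,0,0,0,0,0,0,1]'

```text
t: 26.8
tool_pos: [0.6666, 0.2194, 0.1101]
tool_rot: [-1.267, 1.163, -1.145]
contact_force: [-0.8, -0.3, -0.7]
opening: 0.0852
```

```bash
python3 look.py w13 .665 .2305 .05 .03,.042; python3 go.py .665 .2305 .07 4.5;  python3 - <<'E'
from h import *
W=cloud(load("pics/w12.npz")); q=W[(abs(W[...,0]-.486)<.042)&(abs(W[...,1]-.344)<.075)&(W[...,2]>.042)&(W[...,2]<.052)]
print([np.round(k,4) for k in cv2.minAreaRect(q[:,:2].astype(np.float32))])
E
```

```text
.03,.042 4773 zmed 0.0357 mean [0.6657 0.232  0.0357] circ [0.6657 0.2307] 0.0309 rect [array([0.6659, 0.2306]), array([0.0607, 0.0611]), np.float64(1.8748)]
t 26.85 tcp [0.6663 0.2196 0.11  ] psi 4.57 tilt y [-0.0217 -0.0081 -0.9997] open 0.0855 F [0.7 1.  0.1] q [ 0.21  0.33  1.5  -0.    1.33  0.13]
shift cm (current axes) [-1.12  4.    0.05] (target axes) [-1.1   4.   -0.04] rotvec [0.0223 0.0013 0.0063]
[array([0.487 , 0.3437]), array([0.0562, 0.1154]), np.float64(4.4259)]
```

The long block is within 1 mm of its dock centre.

servo_tool --commands '[0.022,0.001,0.006,-1.1,1.5,0,1,0,0,0,0,1.5,0,1,0,0,0,0,0.7,0,1,0,0,0,0,0,0,1,0,0,0,0,0,0,1]'

```text
t: 27.35
tool_pos: [0.6618, 0.2338, 0.0722]
tool_rot: [-1.249, 1.147, -1.147]
contact_force: [-0.0, 0.5, 0.5]
opening: 0.0856
```

```bash
python3 go.py .6657 .2307 .011 4.5
```

```text
t 27.35 tcp [0.6618 0.2338 0.0722] psi 4.84 tilt y [-8.e-04 -4.e-04 -1.e+00] open 0.0856 F [-0.   0.5  0.5] q [ 0.23  0.36  1.53 -0.    1.25  0.15]
shift cm (current axes) [0.34 6.12 0.36] (target axes) [0.34 6.12 0.36] rotvec [0.0008 0.0059 0.0003]
```

servo_tool --commands '[0,0.006,0,0.34,1,0.36,1,0,0,0,0,1.8,0,1,0,0,0,0,1.6,0,1,0,0,0,0,0.9,0,1,0,0,0,0,0.5,0,1,0,0,0,0,0,0,1,0,0,0,0,0,0,1]'

```text
t: 28.05
tool_pos: [0.6663, 0.2297, 0.0087]
tool_rot: [-1.246, 1.153, -1.152]
contact_force: [1.5, -0.0, 1.0]
opening: 0.0855
```

```bash
python3 go.py .6657 .2307 .011 4.5
```

```text
t 28.05 tcp [0.6663 0.2297 0.0087] psi 4.42 tilt y [-1.3e-03 -8.0e-04 -1.0e+00] open 0.0855 F [ 1.5 -0.   1. ] q [ 0.23  0.44  1.55 -0.    1.15  0.15]
shift cm (current axes) [-0.1  -0.23 -0.05] (target axes) [-0.1  -0.23 -0.05] rotvec [ 0.0014 -0.0014  0.0006]
```

servo_tool --commands '[0,0,0,-0.1,-0.3,-0.05,1,0,0,0,0,0,0,0.75,0,0,0,0,0,0,0.5,0,0,0,0,0,0,0.2,0,0,0,0,0,0,0,0,0,0,0,0,0,0,0,0,0,0,0,0,0]' --grip_force 60

```text
t: 28.75
tool_pos: [0.6664, 0.2311, 0.0142]
tool_rot: [-1.244, 1.151, -1.153]
contact_force: [0.6, 0.9, 0.3]
opening: 0.0601
```

```bash
python3 go.py .482 -.314 .13 4.5
```

```text
t 28.75 tcp [0.6664 0.2311 0.0142] psi 4.44 tilt y [ 1.1e-03 -2.0e-04 -1.0e+00] open 0.0601 F [0.6 0.9 0.3] q [ 0.23  0.44  1.55 -0.    1.16  0.15]
shift cm (current axes) [ 52.93 -11.59 -22.59] (target axes) [ 52.9  -11.58 -22.66] rotvec [-0.0011 -0.0011  0.0003]
```

servo_tool --commands '[0,0,0,0,-0.5,0,0,0,0,0,0,-1,0,0,0,0,0,0,-2,0,0,0,0,0,0,-3,0,0,0,0,0,0,-3,0,0,0,0,0,0,-2,0,0,0,0,0,0,-1,0,0,0,0,0,0,0,0,0]'

```text
t: 29.55
tool_pos: [0.6651, 0.2309, 0.1455]
tool_rot: [-1.246, 1.153, -1.152]
contact_force: [0.7, 0.2, -2.5]
opening: 0.0598
```

```bash
python3 go.py .482 -.314 .13 4.5; python3 look.py w14 .6657 .2307 .05 .12,.19
```

```text
t 29.55 tcp [0.6651 0.2309 0.1455] psi 4.43 tilt y [-1.5e-03 -8.0e-04 -1.0e+00] open 0.0598 F [ 0.7  0.2 -2.5] q [ 0.23  0.3   1.49 -0.    1.36  0.15]
shift cm (current axes) [ 52.91   1.62 -22.47] (target axes) [ 52.88   1.55 -22.53] rotvec [ 0.0015 -0.0012  0.0007]
.12,.19 16669 zmed 0.1671 mean [0.6654 0.2361 0.167 ] circ [0.6652 0.2378] 0.044 rect [array([0.6633, 0.2348]), array([0.0659, 0.07  ]), np.float64(56.9731)]
```

View pics/w14.png

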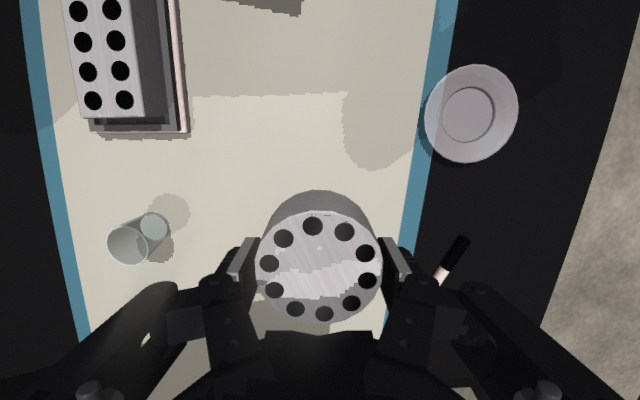

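The large round is held at (318,268). Traversing to its dock.

servo_tool --commands '[0,0,0,1.2,0,-0.5,0,0,0,0,2.4,0,-1,0,0,0,0,3.4,0,-1.45,0,0,0,0,3.5,0,-1.5,0,0,0,0,3.5,0,-1.5,0,0,0,0,3.5,0,-1.5,0,0,0,0,3.5,0,-1.5,0,0,0,0,3.5,0,-1.5,0,0,0,0,3.5,0,-1.5,0,0,0,0,3.5,0,-1.5,0,0,0,0,3.5,0,-1.5,0,0,0,0,3.5,0,-1.5,0,0,0,0,3.5,0,-1.5,0,0,0,0,3.5,0,-1.5,0,0,0,0,3,0,-1.3,0,0,0,0,2,0,-0.9,0,0,0,0,1,0,-0.4,0,0,0,0,0,0,0,0,0,0,0,0,0,0,0]'

```text
t: 31.5
tool_pos: [0.4491, -0.3224, 0.1148]
tool_rot: [-1.274, 1.2, -1.119]
contact_force: [-0.3, -0.6, -3.4]
opening: 0.06
```

```bash
python3 go.py .482 -.314 .08 4.5; python3 look.py w15 .482 -.314 .08 .0165,.024
```

```text
t 31.50 tcp [ 0.4491 -0.3224  0.1148] psi 4.26 tilt y [-0.0551  0.0108 -0.9984] open 0.0600 F [-0.3 -0.6 -3.4] q [-0.74  0.02  1.85 -0.03  1.32 -0.81]
shift cm (current axes) [-0.54  3.3   3.52] (target axes) [-0.58  3.48  3.34] rotvec [ 0.0541 -0.0046 -0.015 ]
.0165,.024 1664 zmed 0.0196 mean [ 0.4913 -0.2988  0.0196] circ [ 0.4826 -0.3138] 0.0459 rect [array([ 0.4881, -0.3052]), array([0.0696, 0.0906]), np.float64(57.4509)]
```

View pics/w15.png

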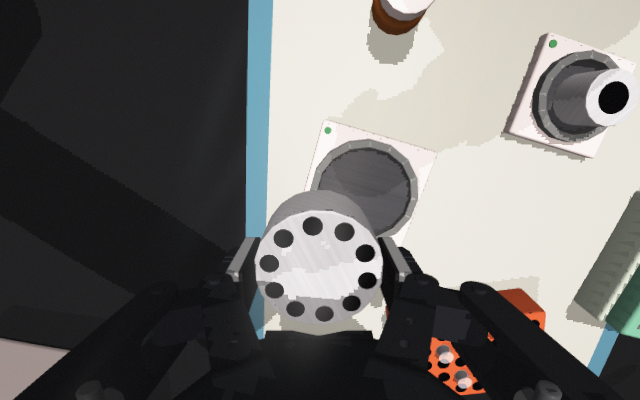

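The block is about 3 cm short of the large round dock, whose pocket is at (367,190). The lip fit gives (0.4826, -0.3138).

servo_tool --commands '[0.054,-0.005,-0.015,-0.6,0,1.5,0,0,0,0,0,0.5,1,0,0,0,0,0,0.5,0,0,0,0,0,0,0,0,0,0,0,0,0,0,0,0]'

```text
t: 32.05
tool_pos: [0.4756, -0.31, 0.1022]
tool_rot: [-1.249, 1.148, -1.143]
contact_force: [0.0, -0.5, -2.0]
opening: 0.0599
```

```bash
python3 go.py .4824 -.3138 .05 4.5
```

```text
t 32.05 tcp [ 0.4756 -0.31    0.1022] psi 4.92 tilt y [-0.0027  0.0015 -1.    ] open 0.0599 F [ 0.  -0.5 -2. ] q [-0.71  0.03  1.86 -0.    1.25 -0.79]
shift cm (current axes) [0.45 5.22 0.66] (target axes) [0.43 5.22 0.65] rotvec [ 0.0026  0.0073 -0.0017]
```

servo_tool --commands '[0.003,0.007,-0.002,0.4,0.8,0.6,0,0,0,0,0,1.6,0,0,0,0,0,0,1.4,0,0,0,0,0,0,0.8,0,0,0,0,0,0,0.3,0,0,0,0,0,0,0,0,0,0,0,0,0,0,0,0]'

```text
t: 32.75
tool_pos: [0.481, -0.3136, 0.0468]
tool_rot: [-1.245, 1.155, -1.149]
contact_force: [0.3, -1.0, -1.6]
opening: 0.0599
```

```bash
python3 go.py .4824 -.3138 .0262 4.5
```

```text
t 32.75 tcp [ 0.481  -0.3136  0.0468] psi 4.43 tilt y [-0.0029  0.0018 -1.    ] open 0.0599 F [ 0.3 -1.  -1.6] q [-0.71  0.12  1.87 -0.    1.16 -0.78]
shift cm (current axes) [0.04 2.06 0.14] (target axes) [0.04 2.06 0.14] rotvec [ 0.0027 -0.0011 -0.002 ]
```

servo_tool --commands '[0.003,-0.001,-0.002,0,0.6,0.15,0,0,0,0,0,0.6,0,0,0,0,0,0,0.4,0,0,0,0,0,0,0.2,0,0,0,0,0,0,0,0,0]'

```text
t: 33.25
tool_pos: [0.4836, -0.3141, 0.0289]
tool_rot: [-1.245, 1.148, -1.154]
contact_force: [0.1, -0.1, -3.0]
opening: 0.0599
```

```bash
python3 go.py .4824 -.3138 .0262 4.5
```

```text
t 33.25 tcp [ 0.4836 -0.3141  0.0289] psi 4.50 tilt y [ 0.0029 -0.0021 -1.    ] open 0.0599 F [ 0.1 -0.1 -3. ] q [-0.71  0.15  1.87  0.    1.12 -0.78]
shift cm (current axes) [-0.04  0.27 -0.11] (target axes) [-0.04  0.27 -0.11] rotvec [-0.0027  0.      0.0023]
```

servo_tool --commands '[-0.003,0,0.002,0,0.2,-0.1,0,0,0,0,0,0.2,0,0,0,0,0,0,0.1,0,0]'

```text
t: 33.55
tool_pos: [0.4829, -0.3147, 0.0261]
tool_rot: [-1.246, 1.152, -1.151]
contact_force: [-3.2, 1.9, 4.8]
opening: 0.06
```

```bash
python3 go.py .4824 -.3138 .0262 4.5
```

```text
t 33.55 tcp [ 0.4829 -0.3147  0.0261] psi 4.50 tilt y [-9.e-04 -2.e-04 -1.e+00] open 0.0600 F [-3.2  1.9  4.8] q [-0.71  0.15  1.87 -0.    1.12 -0.78]
shift cm (current axes) [-0.09 -0.01 -0.05] (target axes) [-0.09 -0.01 -0.05] rotvec [0.0009 0.0001 0.0001]
```

Contact at the expected height. Releasing and rising clear.

servo_tool --commands '[0,0,0,0,0,0,0.8,0,0,0,0,0,0,0.9,0,0,0,0,0,0,0.9,0,0,0,0,0,0,0.9,0,0,0,0,-1,0,0.9,0,0,0,0,-2,0,0.9,0,0,0,0,-3,0,1,0,0,0,0,-3,0,1,0,0,0,0,-3,0,1,0,0,0,0,-2,0,1,0,0,0,0,0,0,1,0,0,0,0,0,0,1]'

```text
t: 34.75
tool_pos: [0.4838, -0.3153, 0.1761]
tool_rot: [-1.246, 1.147, -1.156]
contact_force: [-0.5, 0.4, -0.5]
opening: 0.0855
```

```bash
python3 go.py; python3 look.py w16 .4824 -.3138 .055 .0165,.024 .042,.052
python3 - <<'E'
from station import viewer
from h import *
for n in("top","scene"):
    d=viewer.get_image(n); W=cloud(d); cv2.imwrite(f"pics/{n}_end.png",d["frame"][:,:,::-1])
    def plane(q):
        A=np.c_[q[:,:2],np.ones(len(q))]; return np.linalg.lstsq(A,q[:,2],rcond=None)[0][:2].round(3)
    for nm,x,y,s,lo,hi in(("beaker",.494,.17,.035,.04,.06),("jar",.494,-.167,.035,.045,.06),("sr",.642,-.222,.04,.042,.052),("sq",.6425,-.011,.04,.042,.052),("long",.486,.344,.07,.044,.052),("br",.4824,-.3138,.05,.044,.052)):
        m=(abs(W[...,0]-x)<s)&(abs(W[...,1]-y)<s)&(W[...,2]>lo)&(W[...,2]<hi)
        if nm=="long": m&=abs(W[...,0]-.486)<.042
        q=W[m]
        if len(q)<8: print(n,nm,"hidden",len(q)); continue
        print(n,nm,len(q),"mean",q.mean(0).round(4),"rectc",np.round(cv2.minAreaRect(q[:,:2].astype(np.float32))[0],4),"slope",plane(q))
E
```

```text
t 34.75 tcp [ 0.4838 -0.3153  0.1761] psi 4.50 tilt y [ 0.0036 -0.0039 -1.    ] open 0.0855 F [-0.5  0.4 -0.5] q [-0.71 -0.02  1.78 -0.    1.38 -0.78]
.0165,.024 1426 zmed 0.0197 mean [ 0.4814 -0.3081  0.0196] circ [ 0.4823 -0.3139] 0.046 rect [array([ 0.4822, -0.3139]), array([0.0902, 0.09  ]), np.float64(11.2658)]
.042,.052 3109 zmed 0.0477 mean [ 0.4836 -0.3137  0.0477] circ [ 0.4836 -0.315 ] 0.031 rect [array([ 0.4839, -0.3146]), array([0.061 , 0.0605]), np.float64(5.0889)]
top beaker 47 mean [0.4954 0.1728 0.0481] rectc [0.4944 0.1707] slope [-0.036 -0.039]
top jar 146 mean [ 0.4938 -0.1676  0.0492] rectc [ 0.4941 -0.167 ] slope [0.    0.019]
top sr 154 mean [ 0.6446 -0.222   0.0455] rectc [ 0.6445 -0.2214] slope [-0.019 -0.016]
top sq 199 mean [ 0.6449 -0.0122  0.0458] rectc [ 0.6445 -0.012 ] slope [0.007 0.005]
top long 832 mean [0.488  0.3424 0.0477] rectc [0.488  0.3426] slope [-0.002 -0.003]
top br 195 mean [ 0.4915 -0.3039  0.0475] rectc [ 0.4931 -0.3023] slope [0.025 0.021]
scene beaker 146 mean [0.4916 0.1703 0.0466] rectc [0.4923 0.1703] slope [0.023 0.012]
scene jar 199 mean [ 0.4941 -0.167   0.0498] rectc [ 0.4935 -0.1676] slope [-0.021  0.012]
scene sr 291 mean [ 0.6443 -0.2226  0.0459] rectc [ 0.6441 -0.2233] slope [-0.012 -0.009]
scene sq 370 mean [ 0.645  -0.0121  0.0461] rectc [ 0.6441 -0.0122] slope [-0.    -0.015]
scene long 1069 mean [0.4885 0.3412 0.0483] rectc [0.4867 0.343 ] slope [-0.009  0.   ]
scene br 547 mean [ 0.4846 -0.3151  0.048 ] rectc [ 0.4838 -0.3159] slope [-0.001  0.   ]
```

View pics/w16.png

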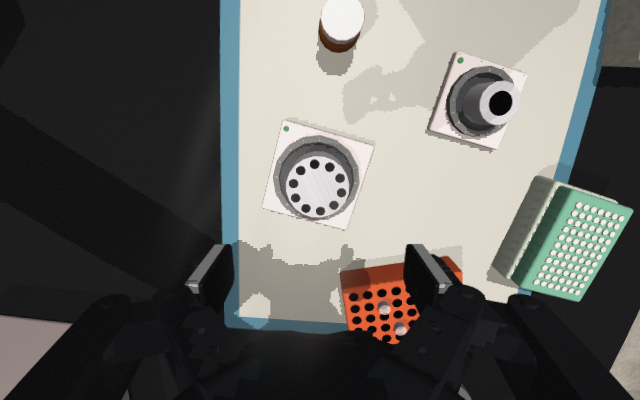

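View pics/scene_end.png

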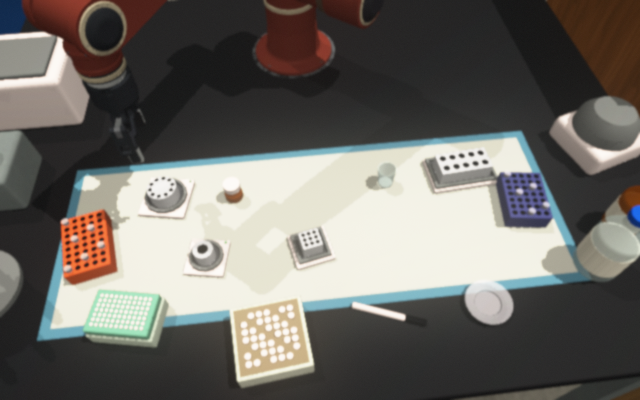

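The wrist view shows the large round centred in its pocket at (317,185). The scene view shows all four blocks in their docks: large round (165,192), small round (206,252), square (310,243) and long (462,167). The beaker (386,176) and jar (232,190) stand in place, and the gripper is clear.

```bash
python3 -c "
from station import ticket
print(ticket.finish_job())"
```

```text
the job is handed in; nothing more can be done
None
```

I took both stacks apart, set all four blocks down in their own docks, released them, and handed the job in at about 35 s of the 93 s allowed. The hand-in gave no verdict.

| Block | Distance from dock centre | Top height |
|---|---|---|
| Small round | about 2 mm | 45.7 mm |
| Small square | about 2 mm | 45.7 mm |
| Long | about 1 mm | 47.7 mm |
| Large round | about 2 mm | 47.7 mm |

- **Seating:** The top heights match a 12 mm pocket floor plus each block's height, so all four sit on the floor. Fitted top slopes were under about 0.025 rad, against the 0.06 limit.
- **Bystanders:** The beaker and jar measured within about 3 mm of where they started, and they are still standing.
- **Gripper:** It was open and 17 cm above the bench when I handed in.
- **Regrasp:** The long block was gripped twice, because the tool rose about 2 mm during the first close. The second grip held it level.
- **Disagreement:** The final top camera put the large round about 15 mm off. The arm partly hid the block there, and only part of its top was measured. The wrist and scene cameras both put it within 3 mm of the dock centre.

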